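# One contact stroke for a batch of test carriers

### The job

Hook every test carrier on the bench onto the stand's rail from an open end (past the yellow guard bar) and slide it along behind the guard to the mark of its own colour. With all of them hanging at their marks, turn the handwheel clockwise through exactly one revolution, so that the brass platen rises to the carriers once and comes back down, and the crank is home again. Then slide all the carriers along the rail to the green end and leave them hanging there, with everything else on the bench left where it is.

Things in the scene. Friction and masses are not known exactly. Their poses are not given: they have to be found in the camera images.
- stand: Fixed contact-test stand: brick-red box 76 mm high (x -60 to 120, y -190 to 280 mm in its frame) with a steel gearbox of the same height on the robot's side (x -210 to -60, y 175 to 325). Origin on the bench below the rail, midway between the three marks; x across the rail, away from the robot; y along the rail, towards the green end; z up.
- rail_mid (a point): Centre of the rail midway between the marks; axes as the stand. The rail: fixed steel bar 12 mm thick, 197 mm above the bench, along y from -163 to 253 mm, ending at dark posts 24 mm wide, 210 mm high. The green end is y 100 to 250 mm: between two green bands on the rail, beside a green panel on the box.
- rail_load (a point): Centre of the rail in the open end away from the green end (y -125 mm), free for hooking on from the -x side. Between the open ends (y -85 to 85 mm) a yellow guard bar, 8 mm thick, runs 24 mm to the -x side of the rail, 150 mm above the bench, on posts at x -48: no hooking on there, but hanging carriers slide freely behind it.
- rail_out (a point): Centre of the rail in the middle of the green end (y 170 mm); axes as the stand. Three carriers fit there 50 mm apart, at y 120, 170 and 220 mm.
- handwheel (a joint): Turn of the handwheel in rad: 0 at the start (home), grows clockwise seen from above, 6.283 after one full revolution; stops at -0.15 and 7.2. It stays where it is left; 3 to 6 N at the crank knob turns it. A cam lifts the platen 17 mm at half a turn and lowers it again by the full turn.
- wheel_hub (a point): On the handwheel's vertical axis, 110 mm above the bench: top of the hub. The grey wheel is 130 mm across, its upper face 102 mm above the bench.
- crank_grip (a point): Point to grip on the wheel's upright black crank knob (20 mm thick, freely spinning, 105 to 151 mm above the bench): on the knob's axis, 133 mm above the bench and 50 mm from the wheel's axis. At home it lies on the stand's +y side of the hub.
- platen (a joint): Height in m of the brass platen above its rest: 0 down (its top 90 mm above the bench), 0.017 at the top of the stroke. It lies under the rail, 104 mm across and 184 mm along it. At the top it lifts hanging carriers about 2 mm; they stay hooked.
- blue_carrier: Blue carrier (may be absent), 0.22 kg: rigid hanger, 146 mm high, standing on its brass shoe (50 x 40 x 10 mm). Origin: centre of the shoe's underside; z up, y along the rail when hung. Blue grip block on top, over the middle: 14 mm in x, 20 in y, z 104 to 146, best gripped at z 128. Stem above the shoe 8 mm thick in x.
- blue_seat (a point): Point in the blue carrier's hook (x 0, y 0, z 92 mm of the carrier) that lies on the rail's centre when hung. Hook 26 mm wide in y: closed leg with blue stripe at x -14 to -8; roof, underside z 98; short rear leg x 8 to 14, down to z 86. The rail enters from the +x side between the rear leg's end (z 86) and the lower arm (z 58); then lower until the roof rests on it.
- blue_mark: The blue mark, a fixed blue tab (36 x 24 mm, 28 mm high) on the stand's box behind the rail; its origin's place along the stand's y (-55, 0 or +55 mm) is where the blue carrier's middle must hang. Axes as the stand.
- yellow_carrier: Yellow carrier (may be absent), 0.22 kg: rigid hanger, 146 mm high, standing on its brass shoe (50 x 40 x 10 mm). Origin: centre of the shoe's underside; z up, y along the rail when hung. Yellow grip block on top, over the middle: 14 mm in x, 20 in y, z 104 to 146, best gripped at z 128. Stem above the shoe 8 mm thick in x.
- yellow_seat (a point): Point in the yellow carrier's hook (x 0, y 0, z 92 mm of the carrier) that lies on the rail's centre when hung. Hook 26 mm wide in y: closed leg with yellow stripe at x -14 to -8; roof, underside z 98; short rear leg x 8 to 14, down to z 86. The rail enters from the +x side between the rear leg's end (z 86) and the lower arm (z 58); then lower until the roof rests on it.
- yellow_mark: The yellow mark, a fixed yellow tab (36 x 24 mm, 28 mm high) on the stand's box behind the rail; its origin's place along the stand's y (-55, 0 or +55 mm) is where the yellow carrier's middle must hang. Axes as the stand.
- white_carrier: White carrier (may be absent), 0.22 kg: rigid hanger, 146 mm high, standing on its brass shoe (50 x 40 x 10 mm). Origin: centre of the shoe's underside; z up, y along the rail when hung. White grip block on top, over the middle: 14 mm in x, 20 in y, z 104 to 146, best gripped at z 128. Stem above the shoe 8 mm thick in x.
- white_seat (a point): Point in the white carrier's hook (x 0, y 0, z 92 mm of the carrier) that lies on the rail's centre when hung. Hook 26 mm wide in y: closed leg with white stripe at x -14 to -8; roof, underside z 98; short rear leg x 8 to 14, down to z 86. The rail enters from the +x side between the rear leg's end (z 86) and the lower arm (z 58); then lower until the roof rests on it.
- white_mark: The white mark, a fixed white tab (36 x 24 mm, 28 mm high) on the stand's box behind the rail; its origin's place along the stand's y (-55, 0 or +55 mm) is where the white carrier's middle must hang. Axes as the stand.
- tape_roll: Bystander, leave alone: white tape roll 90 mm across, 25 mm high. Origin at its underside.
- screwdriver: Bystander, leave alone: screwdriver lying down. Origin at its underside.
- parts_box: Bystander, leave alone: cardboard box 70 x 50 x 30 mm. Origin at its underside.
- jar: Bystander, leave alone: amber jar 52 mm across, 70 mm high. Origin at its underside.
- scissors: Bystander, leave alone: scissors with black handles, lying flat. Origin at its underside.
- cup: Bystander, leave alone: white cup 72 mm across, 80 mm high. Origin at its underside.
- plate_stack: Bystander, leave alone: yellow plate 100 x 80 x 12 mm lying flat. Origin at its underside.
Mind the look-alikes: they are no part of the job. Leave any purple or turquoise look-alike of the blue_carrier alone.

How it is judged:
On the way, in this order (a step that is already met when the one before it is completed fails the run):
1. every carrier present hangs on the rail at the mark of its own colour, the wheel still at home (x of blue_seat in the frame of rail_mid between -0.009 and 0.009 m and z of blue_seat in the frame of rail_mid between -0.005 and 0.006 m and angle between each of blue_carrier, yellow_carrier, white_carrier's own z axis and vertical below 0.2 rad and y of blue_seat in the frame of blue_mark between -0.01 and 0.01 m and x of yellow_seat in the frame of rail_mid between -0.009 and 0.009 m and z of yellow_seat in the frame of rail_mid between -0.005 and 0.006 m and y of yellow_seat in the frame of yellow_mark between -0.01 and 0.01 m and x of white_seat in the frame of rail_mid between -0.009 and 0.009 m and z of white_seat in the frame of rail_mid between -0.005 and 0.006 m and y of white_seat in the frame of white_mark between -0.01 and 0.01 m and value of joint handwheel between -0.2 and 0.2 rad), for 0.2 s.
2. the handwheel is turned half way, lifting the platen to the carriers at their marks (x of blue_seat in the frame of rail_mid between -0.009 and 0.009 m and z of blue_seat in the frame of rail_mid between -0.005 and 0.006 m and angle between each of blue_carrier, yellow_carrier, white_carrier's own z axis and vertical below 0.2 rad and y of blue_seat in the frame of blue_mark between -0.01 and 0.01 m and x of yellow_seat in the frame of rail_mid between -0.009 and 0.009 m and z of yellow_seat in the frame of rail_mid between -0.005 and 0.006 m and y of yellow_seat in the frame of yellow_mark between -0.01 and 0.01 m and x of white_seat in the frame of rail_mid between -0.009 and 0.009 m and z of white_seat in the frame of rail_mid between -0.005 and 0.006 m and y of white_seat in the frame of white_mark between -0.01 and 0.01 m and value of joint handwheel between 2.5 and 3.9 rad and value of joint platen above 0.0145 m), for 0.1 s.
3. the handwheel completes its one revolution with the carriers still at their marks (x of blue_seat in the frame of rail_mid between -0.009 and 0.009 m and z of blue_seat in the frame of rail_mid between -0.005 and 0.006 m and angle between each of blue_carrier, yellow_carrier, white_carrier's own z axis and vertical below 0.2 rad and y of blue_seat in the frame of blue_mark between -0.01 and 0.01 m and x of yellow_seat in the frame of rail_mid between -0.009 and 0.009 m and z of yellow_seat in the frame of rail_mid between -0.005 and 0.006 m and y of yellow_seat in the frame of yellow_mark between -0.01 and 0.01 m and x of white_seat in the frame of rail_mid between -0.009 and 0.009 m and z of white_seat in the frame of rail_mid between -0.005 and 0.006 m and y of white_seat in the frame of white_mark between -0.01 and 0.01 m and value of joint handwheel between 6.133 and 6.433 rad), for 0.2 s.
At the end, for the whole second after the job is handed in: Every carrier present hangs upright and still (below 0.1 m/s) on the rail (rail in its hook to within 9 mm across, 6 mm in height) with its middle 100 to 250 mm from the centre mark, in the green end, and the handwheel is at rest at one full revolution within 0.15 rad (9 degrees) (x of blue_seat in the frame of rail_mid between -0.009 and 0.009 m and z of blue_seat in the frame of rail_mid between -0.005 and 0.006 m and angle between each of blue_carrier, yellow_carrier, white_carrier's own z axis and vertical below 0.2 rad and y of blue_seat in the frame of rail_mid between 0.1 and 0.25 m and linear speed of each of blue_carrier, yellow_carrier, white_carrier below 0.1 m/s and x of yellow_seat in the frame of rail_mid between -0.009 and 0.009 m and z of yellow_seat in the frame of rail_mid between -0.005 and 0.006 m and y of yellow_seat in the frame of rail_mid between 0.1 and 0.25 m and x of white_seat in the frame of rail_mid between -0.009 and 0.009 m and z of white_seat in the frame of rail_mid between -0.005 and 0.006 m and y of white_seat in the frame of rail_mid between 0.1 and 0.25 m and value of joint handwheel between 6.133 and 6.433 rad and velocity of joint handwheel between -0.05 and 0.05 rad/s); the robot touches nothing.
It fails at once if the handwheel is turned on into a second stroke (more than 0.4 rad past one revolution) (value of joint handwheel above 6.68 rad).
It fails at once if something else on the bench is moved by more than 40 mm (distance of any of tape_roll, screwdriver, parts_box, jar, scissors, cup, plate_stack from where it was at the start of the episode above 0.04 m).
Of blue_carrier, yellow_carrier, white_carrier only 2 to 3 are there at a start; the rules pass over those that are not, and their reading is None.
At some moment in a run one of blue_carrier, yellow_carrier, white_carrier may be knocked a few centimetres aside while the robot is not near it.
Once in a run the grip may slacken for a moment while it holds something.
It also fails if it takes over 210 s, if anything falls off the work surface, if the arm or the gripper's body presses on something with over 40 N, if the wrist force passes 120 N, or if a joint passes its speed limit or range.

### The arm

A 6-joint arm with a two-finger parallel gripper is mounted at the origin on the work surface. World frame = base frame: x ahead of the robot, y to its left, z up, the work surface at z = 0. Lengths are in m, angles in rad, forces in N, time in s.
With the tool pointing down it reaches from about 0.25 to 0.8 m from the base axis. Payload 8.5 kg.
Tool frame: the origin (TCP) lies between the finger pads; the fingertips stand 8 mm ahead of it and the grasp point (between the pads) lies 11 mm behind it (robot.tip_reach is the distance from the TCP to the fingertips, in m); z points along the fingers, y is the direction in which the jaws open and shut (so a half turn about z gives the same grasp; the last joint's range is limited). The gripper opens to 85 mm and grips with 20 to 120 N. Pads are 22 mm wide; open, the fingers measure 114 mm over their backs; the gripper's body (76 mm by 85 mm) begins 54 mm behind the grasp point. The pads swing forward as they close: fully open they stand 13 mm farther back than shut.
Start: joints at [-1.114, 0.238, -0.013, 1.319, 0, 1.571], TCP at [0.232, -0.471, 0.201] pointing down, gripper open.
Joint ranges: [-2.66, 2.66], [-1.03, 1.9], [-1.14, 1.46], [-1.82, 2.27], [-1.45, 1.34], [-3.14, 3.14]. Speed limits (rad/s): [2.22, 2.22, 2.79, 3.14, 3.14, 3.14].

### API

Orientations are given as a rotation vector (axis times angle).
In Python, from cell import readout, optics, robot gives the robot as it stands. The module is installed in compiled form; this text tells all that it offers.
- The arm moves only by the tool send_rows, never from a script. Its argument "targets" is a list of rows, each a list of 4 numbers: the shift along the tool's x, y, z in m, then the turn about the tool's z in rad. In form: [[tx, ty, tz, yaw], ...]. A call has 1 to 12 rows; each row shifts and turns the commanded pose from where the row before left it, along the tool's axes as they then stand; what a row does not reach is not made up. A row lasts 1/8 s, in which the tool goes at most 62.5 mm and 10.7 degrees, less where a joint would pass 70% of its speed; a pose out of reach is approached as far as the arm can. A call with a gripper value outside its range is refused whole. "hand" is the opening, from 0 (shut) to 1 (fully open), set as the call begins (left out, the last holds). The fingers move at their own pace and stop on an object; the grip force is fixed at half the most. Time passes only in rows, so rows that do not move let the fingers close. It gives the time, the measured TCP pose, the force and the opening at its end, in the units of the state.
- readout.state(): the state, without advancing time (a new reading comes with each control period).
- optics.capture(name): name is "side" or "top" or "wrist"; returns (picture, depth): 420x560x3 uint8, red, green, blue; 420x560 float32, m along the optical axis (not along the pixel's ray), 0 where there is no reading.
- optics.calibration(name): a dict with "fx", "fy", "cx", "cy" (pixels), "world_to_cam" (4x4, takes a point from world to camera coordinates); the wrist camera has in their place "mount" (4x4, takes a point from camera to tool coordinates, whose origin is the TCP and whose axes are the flange's). Camera axes: x right, y up, looking along -z (the intrinsics and any distortion apply to the point x, -y, -z); pixel columns grow to the right and rows downward; lengths in m; the calibration is good to about 2 mm. A picture is of the moment at which its call begins: read the wrist's pose just before it. calibration takes no time and is no camera call.
- robot.sign_off(): hands the job in, once; it reports no verdict.
The state is a dict: "t": time; "q": joint angles; "joint_vel": joint speeds; "joint_efforts": joint torques, N m; "eef_pos": TCP position; "tcp_rot": TCP orientation; "force": force on the tool from outside, world axes, zero at the start; "ft_torque": the same for the moment, N m; "opening": opening from 0.0 (shut) to 1.0 (fully open).
Only numpy, scipy, OpenCV 4.12 (cv2) and the standard library are available. Lean on these libraries where they do the work, as an engineer would, in place of code of your own. Each camera call takes 0.05 s, during which the arm holds its last target. There are 200 camera calls.

## Working session

There is one attempt and no reset: what is moved stays moved. The work goes in short steps, Python scripts to look and compute and a tool call to move; the robot and the scene stay as the last step left them, time stands still between calls to the robot, and variables do not carry over. Pictures are saved under pics/ and viewed, about 12 in all and at most 16, crops included, and the job is handed in when it is done.

Besides the shell and the picture viewer there is one more tool, called in YAML: its name, and indented under it one key for each argument. send_rows: Moves the arm, as the interface text tells. Its arguments: {"type":"object","properties":{"targets":{"type":"array","items":{"type":"array","items":{"type":"number"}}},"hand":{"type":"number"}},"required":["targets"]}

```bash
mkdir -p pics; ls
cat > h.py <<'E'
import numpy as np, cv2
from cell import readout, optics, robot
from scipy.spatial.transform import Rotation as R
def cloud(name):
    s=readout.state(); im,d=optics.capture(name); c=optics.calibration(name)
    v,u=np.mgrid[0:420,0:560]
    P=np.stack([(u-c['cx'])/c['fx']*d,-(v-c['cy'])/c['fy']*d,-d,np.ones_like(d)],-1)
    if 'mount' in c:
        T=np.eye(4);T[:3,:3]=R.from_rotvec(s['tcp_rot']).as_matrix();T[:3,3]=s['eef_pos'];M=T@c['mount']
    else: M=np.linalg.inv(c['world_to_cam'])
    W=(P@M.T)[...,:3]; W[d<=0]=np.nan
    return im,W
def save(n,im): cv2.imwrite('pics/'+n+'.png',cv2.cvtColor(im,cv2.COLOR_RGB2BGR))
E
python3 - <<'E'
from h import *
print(readout.state())
for n in('top','side'):
    im,W=cloud(n); save(n+'0',im); np.savez('/tmp/'+n,im=im,W=W)
    c=optics.calibration(n); print({k:(np.round(v,3).tolist()) for k,v in c.items()})
c=optics.calibration('wrist');print(c)
E
```

```text
pics
{'t': 0.0, 'q': array([-1.11398066e+00,  2.38758351e-01, -1.42507801e-02,  1.31924559e+00,
        1.39984957e-06,  1.57080217e+00]), 'joint_vel': array([ 0.00138748,  0.00094675,  0.00117492, -0.00118779,  0.00038485,
        0.00088004]), 'joint_efforts': array([ 2.47897558e-03, -5.38779473e+01,  3.46436191e+01,  1.82399660e-02,
        1.76567655e-04,  1.69523940e-05]), 'eef_pos': array([ 0.23136233, -0.47073647,  0.20009081]), 'tcp_rot': array([-3.05861775e+00, -7.11010720e-01,  5.16340269e-04]), 'force': array([ 0.03486151, -0.25795073, -0.29978623]), 'ft_torque': array([0.01214625, 0.01003272, 0.0175955 ]), 'opening': 1.0002073227204895}
{'fx': 473.141, 'fy': 473.141, 'cx': 278.043, 'cy': 213.916, 'world_to_cam': [[0.011, -1.0, 0.005, -0.072], [0.985, 0.011, 0.174, -0.53], [-0.174, 0.003, 0.985, -1.384], [0.0, 0.0, 0.0, 1.0]]}
{'fx': 381.448, 'fy': 381.448, 'cx': 283.036, 'cy': 212.697, 'world_to_cam': [[0.966, -0.259, 0.011, -0.506], [0.134, 0.533, 0.835, -0.163], [-0.222, -0.805, 0.549, -1.121], [0.0, 0.0, 0.0, 1.0]]}
{'fx': 311.71561919069615, 'fy': 311.71561919069615, 'cx': 276.06823351335447, 'cy': 211.18402670037582, 'mount': array([[-4.26974586e-04,  9.53592684e-01,  3.01099337e-01,
         7.74747136e-02],
       [ 9.99999883e-01,  4.76080426e-04, -8.97121729e-05,
         2.15281614e-04],
       [-2.28896372e-04,  3.01099263e-01, -9.53592776e-01,
        -1.73154180e-01],
       [ 0.00000000e+00,  0.00000000e+00,  0.00000000e+00,
         1.00000000e+00]])}
```

View pics/top0.png

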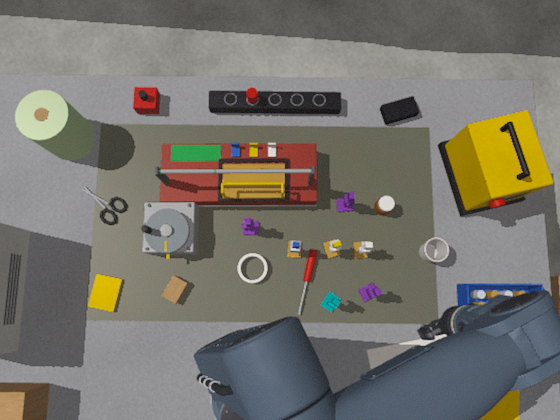

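View pics/side0.png

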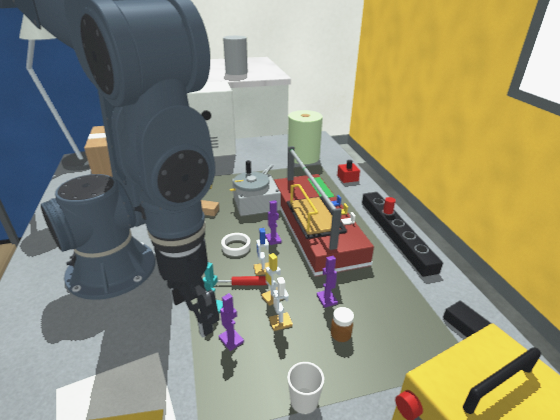

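Top view: the rail runs from (160,172) to (312,172), with the green end on the left (+y). The marks are blue (236,150), yellow (254,150) and white (272,150). Candidate carriers are blue (295,248), yellow (333,246) and white (364,249). The purple ones at (346,202), (250,227) and (370,292) and the turquoise one at (331,301) are look-alikes, so I leave them alone. I'll confirm with one enlarged crop and measure from depth.

Run:
```python
from h import *
z=np.load('/tmp/top.npz');im=z['im'];W=z['W']
save('crop0',cv2.resize(im[185:315,235:435],None,fx=4,fy=4,interpolation=cv2.INTER_CUBIC))
hsv=cv2.cvtColor(im,cv2.COLOR_RGB2HSV)
# rail
m=(W[...,2]>.188)&(W[...,2]<.207); m[:150]=0;m[195:]=0;m[:,:165]=0;m[:,305:]=0
p=W[m];k=np.polyfit(p[:,1],p[:,0],1);print('rail n',len(p),'slope',k,'z',np.median(p[:,2]))
for n,(u0,u1,v0,v1) in dict(postL=(150,170,158,186),postR=(304,322,158,186),knob=(140,153,222,237),hub=(157,178,222,240),bm=(228,243,142,158),ym=(246,262,142,158),wm=(265,280,142,158),B=(285,306,236,262),Y=(322,345,236,260),Wt=(352,378,238,262)).items():
    q=W[v0:v1,u0:u1].reshape(-1,3);q=q[~np.isnan(q[:,0])]
    zt=q[:,2].max(); t=q[q[:,2]>zt-.012]; print(n,'ztop %.3f'%zt,len(t),t.mean(0).round(4),t.min(0).round(3),t.max(0).round(3))
```

```text
rail n 536 slope [-0.01363644  0.62317995] z 0.20247295391566666
postL ztop 0.216 43 [0.6196 0.2623 0.2091] [0.608 0.236 0.204] [0.631 0.271 0.216]
postR ztop 0.215 39 [ 0.6265 -0.1568  0.2102] [ 0.614 -0.165  0.203] [ 0.639 -0.135  0.215]
knob ztop 0.156 43 [0.4691 0.3041 0.151 ] [0.46  0.295 0.144] [0.479 0.313 0.156]
hub ztop 0.117 179 [0.4687 0.2547 0.1089] [0.443 0.224 0.105] [0.493 0.283 0.117]
bm ztop 0.109 16 [0.7322 0.0633 0.1042] [0.729 0.053 0.101] [0.734 0.074 0.109]
ym ztop 0.108 25 [0.734  0.0098 0.1045] [ 0.73  -0.001  0.096] [0.738 0.02  0.108]
wm ztop 0.108 23 [ 0.7353 -0.0443  0.103 ] [ 0.732 -0.054  0.097] [ 0.739 -0.033  0.108]
B ztop 0.152 40 [ 0.4302 -0.1164  0.1457] [ 0.423 -0.125  0.14 ] [ 0.438 -0.108  0.152]
Y ztop 0.154 36 [ 0.4329 -0.2316  0.1467] [ 0.424 -0.242  0.143] [ 0.441 -0.222  0.154]
Wt ztop 0.152 38 [ 0.4306 -0.3191  0.1469] [ 0.423 -0.331  0.141] [ 0.437 -0.309  0.152]
```

View pics/crop0.png

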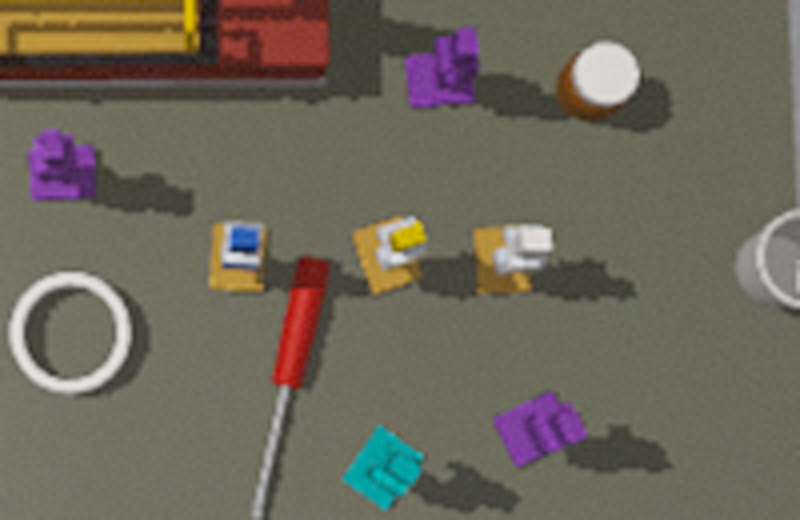

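The crop shows blue, yellow and white heads on brass shoes at crop (240,240), (405,235) and (535,240). The purple and turquoise ones are solid-coloured look-alikes. Next I check which way the hooks face in the side view.

Run:
```python
from h import *
im=np.load('/tmp/side.npz')['im']
save('crop1',cv2.resize(im[222:335,195:345],None,fx=5,fy=5,interpolation=cv2.INTER_CUBIC))
z=np.load('/tmp/top.npz');im=z['im'];W=z['W']
hsv=cv2.cvtColor(im,cv2.COLOR_RGB2HSV)
m0=((hsv[...,0]>12)&(hsv[...,0]<28)&(hsv[...,1]>110)&(W[...,2]<.03)&(W[...,2]>-.01)).astype(np.uint8)
for u0,u1 in((283,306),(320,345),(350,375)):
    m=np.zeros_like(m0);m[235:265,u0:u1]=m0[235:265,u0:u1]
    p=W[m>0][:,:2];r=cv2.minAreaRect((p*1000).astype(np.float32));print(len(p),r)
```

```text
106 ((428.48486328125, -116.64179229736328), (41.65703582763672, 48.50757598876953), 85.8642349243164)
135 ((434.0128173828125, -235.79701232910156), (51.0452880859375, 52.93071746826172), 20.051565170288086)
131 ((428.6348876953125, -319.1859436035156), (49.30876159667969, 39.985233306884766), 3.5473484992980957)
```

View pics/crop1.png

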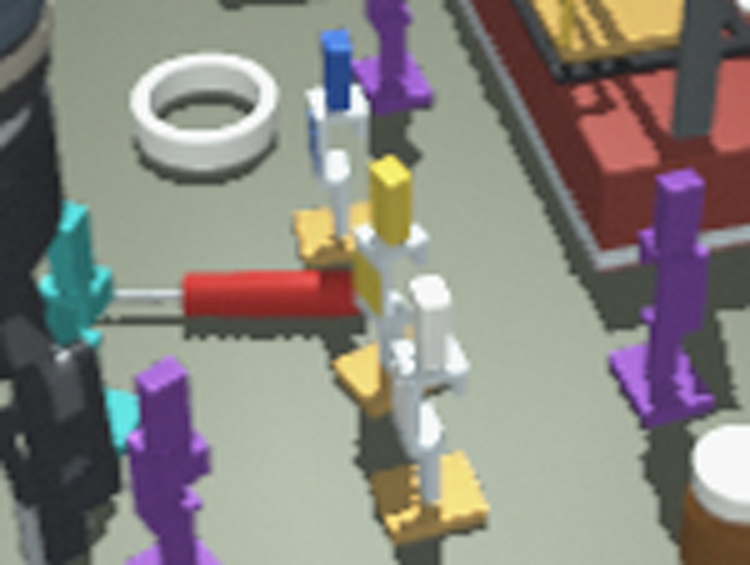

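The closed legs with the stripes are on the robot side in the side crop (e.g. yellow stripe at 368,275), so all hooks open towards +x with yaw near 0. I turn the tool so its x lies along the stand's y, and rise.

send_rows:
  targets:
    - [0,0,-0.01,-0.161]
    - [0,0,-0.01,-0.161]
    - [0,0,-0.01,-0.161]
    - [0,0,-0.01,-0.161]
    - [0,0,-0.01,-0.161]
    - [0,0,-0.01,-0.161]
    - [0,0,-0.01,-0.161]
  hand: 0.6

```text
t: 0.98
eef_pos: [0.2314, -0.471, 0.2707]
tcp_rot: [-2.2, -2.241, -0.0]
force: [-0.9, 0.1, 0.3]
opening: 0.597
```

send_rows:
  targets:
    - [0.035,0.02,0,0]
    - [0.035,0.02,0,0]
    - [0.035,0.02,0,0]
    - [0.035,0.02,0,0]
    - [0.035,0.02,0,0]
    - [0.035,0.02,0,0]
    - [0.035,0.02,0,0]
    - [0.035,0.02,0,0]
    - [0.035,0.02,0,0]
    - [0.035,0.02,0,0]
    - [0,0,0,0]

```text
t: 2.35
eef_pos: [0.4277, -0.1166, 0.2703]
tcp_rot: [-2.202, -2.239, 0.0]
force: [0.7, -1.2, 0.3]
opening: 0.601
```

```bash
cat >> h.py <<'E'
def heads(name,zlo=.130,zhi=.158,save_as=None):
    im,W=cloud(name)
    if save_as: save(save_as,im)
    h,s,v=[a.astype(int) for a in cv2.split(cv2.cvtColor(im,cv2.COLOR_RGB2HSV))]
    zz=np.nan_to_num(W[...,2],nan=-1); zm=(zz>zlo)&(zz<zhi)
    col=dict(blue=(h>105)&(h<122)&(s>130),yellow=(h>20)&(h<35)&(s>130),white=(s<45)&(v>120))
    for n,c in col.items():
        k,l,st,ce=cv2.connectedComponentsWithStats((zm&c).astype(np.uint8))
        for i in range(1,k):
            if st[i,4]>12:
                p=W[l==i]; t=p[p[:,2]>np.percentile(p[:,2],90)-.006]
                r=cv2.minAreaRect((t[:,:2]*1000).astype(np.float32))
                print(name,n,st[i].tolist(),t.mean(0).round(4),[np.round(a,1) for a in r])
    return im,W
E
python3 - <<'E'
from h import *
heads('wrist',save_as='w0')
E
```

```text
wrist blue [272, 181, 14, 23, 278] [ 0.4305 -0.1149  0.1459] [array([ 430.7, -115.2]), array([19.3, 13. ]), np.float64(88.8)]
wrist yellow [424, 0, 74, 162, 2010] [ 0.5981 -0.0177  0.153 ] [array([600.3, -16.9]), array([132.5,  31.1]), np.float64(80.1)]
wrist yellow [271, 279, 18, 25, 304] [ 0.4339 -0.2282  0.1454] [array([ 434.1, -229.8]), array([14.1, 20.6]), np.float64(20.1)]
wrist white [270, 344, 13, 24, 277] [ 0.4312 -0.3168  0.1453] [array([ 431.2, -318. ]), array([13.6, 21.1]), np.float64(6.2)]
```

View pics/w0.png

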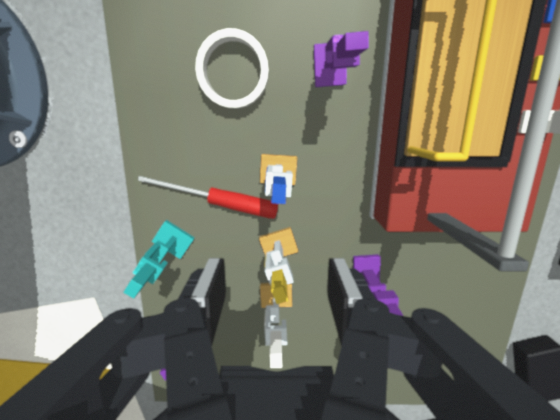

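The wrist view shows blue at (278,190), yellow at (278,288), and white at (276,355). Blue is centred at (0.4305,-0.115). Descend and grip.

send_rows:
  targets:
    - [0.001,0.003,0.03,0]
    - [0,0,0.03,0]
    - [0,0,0.03,0]
    - [0,0,0.03,0]
    - [0,0,0.02,0]
    - [0,0,0.013,0]
    - [0,0,0,0]

```text
t: 3.28
eef_pos: [0.4293, -0.1179, 0.1172]
tcp_rot: [-2.207, -2.234, 0.001]
force: [-0.1, 0.3, -0.6]
opening: 0.599
```

send_rows:
  targets:
    - [0,0,0,0]
    - [0,0,0,0]
    - [0,0,0,0]
    - [0,0,0,0]
    - [0,0,0,0]
    - [0,0,0,0]
  hand: 0

```text
t: 4.03
eef_pos: [0.43, -0.1175, 0.1177]
tcp_rot: [-2.207, -2.236, -0.0]
force: [-0.2, -0.0, 0.6]
opening: -0.0
```

Run:
```python
from h import *
im,W=cloud('wrist');a=im
im2,_=cloud('side')
save('w1',np.hstack([cv2.resize(a[150:,120:440],(400,338)),cv2.resize(im2[210:335,190:340],(400,338),interpolation=cv2.INTER_CUBIC)]))
print(readout.state()['opening'])
```

```text
0.0005608029260054154
```

View pics/w1.png

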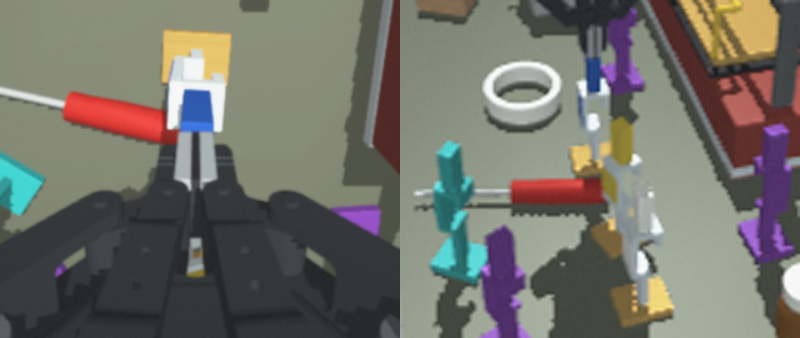

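Run:
```python
from h import *
for n in('top','side','wrist'): heads(n,.12,.16)
im,W=cloud('wrist'); 
print(W[210:300:10,276].round(3))
```

```text
top yellow [456, 131, 32, 74, 484] [ 0.6563 -0.6151  0.154 ] [array([ 656.4, -614.3]), array([217. ,   7.5]), np.float64(14.0)]
top yellow [221, 182, 63, 13, 223] [0.5972 0.0105 0.1547] [array([588.3,   8.7]), array([ 29.9, 175. ]), np.float64(0.8)]
top yellow [528, 189, 12, 4, 15] [ 0.587  -0.7825  0.1568] [array([ 587.5, -783.8]), array([ 2. , 30.4]), np.float64(17.2)]
top yellow [333, 240, 9, 8, 39] [ 0.4319 -0.2312  0.1472] [array([ 431.9, -231.2]), array([12.4, 17.6]), np.float64(27.0)]
top white [364, 242, 10, 6, 47] [ 0.4305 -0.3191  0.1474] [array([ 431., -320.]), array([19.1, 11.6]), np.float64(89.0)]
side blue [50, 96, 19, 9, 132] [-0.3436  1.2759  0.1547] [array([-345.3, 1278.5]), array([79.7, 29.3]), np.float64(5.3)]
side blue [0, 98, 47, 11, 352] [-0.5213  1.2765  0.1554] [array([-521.3, 1278.6]), array([190.3,  26.9]), np.float64(0.5)]
side blue [260, 232, 5, 8, 35] [ 0.4303 -0.1244  0.1397] [array([ 429.2, -124.2]), array([ 4.9, 13.3]), np.float64(49.9)]
side yellow [359, 46, 201, 95, 1554] [1.833  0.9574 0.1552] [array([1832.9, 1279.4]), array([2038. ,   30.8]), np.fl
[... 1245 characters left out ...]
[265, 229, 26, 27, 597] [ 0.4306 -0.1068  0.1448] [array([ 430.7, -107.6]), array([ 5. , 12.8]), np.float64(86.4)]
wrist yellow [534, 177, 26, 20, 369] [ 0.5749 -0.076   0.1319] [array([575.4, -75.6]), array([7.8, 4.3]), np.float64(74.4)]
wrist white [263, 255, 11, 9, 76] [ 0.4262 -0.1068  0.1568] [array([ 426.3, -106.8]), array([4.9, 0.9]), np.float64(0.8)]
wrist white [279, 256, 13, 8, 79] [ 0.4344 -0.1067  0.1571] [array([ 434.4, -106.8]), array([1.3, 4.9]), np.float64(89.8)]
[[ 0.43  -0.113  0.059]
 [ 0.43  -0.106  0.104]
 [ 0.43  -0.106  0.121]
 [ 0.43  -0.105  0.137]
 [ 0.43  -0.107  0.147]
 [ 0.43  -0.107  0.157]
 [ 0.43  -0.107  0.168]
 [ 0.43  -0.107  0.175]
 [ 0.43  -0.107  0.183]]
```

send_rows:
  targets:
    - [0,0,0,0]
    - [0,0,0,0]
    - [0,0,0,0]
    - [0,0,0,0]
  hand: 0.5

```text
t: 4.82
eef_pos: [0.4299, -0.1175, 0.1177]
tcp_rot: [-2.207, -2.236, -0.0]
force: [0.6, 0.3, 0.1]
opening: 0.497
```

Run:
```python
from h import *
s=readout.state();im,W=cloud('wrist');print(s['eef_pos'],s['opening'],s['force'])
save('w2',np.hstack([cv2.resize(im[150:370,140:420],(560,440))]))
for r in range(200,300,6): 
    print(r,[ (c,)+tuple((W[r,c]*1000).round().tolist()) for c in range(225,335,12)])
```

```text
[ 0.42994231 -0.11748446  0.11769525] 0.49656538537920775 [0.60131826 0.32140048 0.11267511]
200 [(225, 381.0, -121.0, 1.0), (237, 393.0, -121.0, 1.0), (249, 404.0, -121.0, 1.0), (261, 419.0, -102.0, 69.0), (273, 428.0, -105.0, 58.0), (285, 439.0, -118.0, 11.0), (297, 450.0, -118.0, 11.0), (309, 462.0, -120.0, 1.0), (321, 474.0, -120.0, 2.0), (333, 485.0, -120.0, 2.0)]
206 [(225, 381.0, -127.0, 1.0), (237, 393.0, -127.0, 1.0), (249, 404.0, -127.0, 1.0), (261, 420.0, -102.0, 85.0), (273, 428.0, -109.0, 60.0), (285, 439.0, -124.0, 10.0), (297, 450.0, -124.0, 10.0), (309, 463.0, -126.0, 1.0), (321, 474.0, -126.0, 2.0), (333, 486.0, -126.0, 2.0)]
212 [(225, 381.0, -134.0, 1.0), (237, 393.0, -133.0, 1.0), (249, 404.0, -133.0, 2.0), (261, 420.0, -102.0, 98.0), (273, 428.0, -115.0, 57.0), (285, 439.0, -130.0, 10.0), (297, 444.0, -103.0, 93.0), (309, 463.0, -132.0, 1.0), (321, 474.0, -132.0, 2.0), (333, 486.0, -132.0, 3.0)]
218 [(225, 381.0, -139.0, 2.0), (237, 393.0, -139.0, 2.0), (249, 404.0, -139.0, 1.0), (261, 421.0, -104.0, 103.0), (273, 428.0, -104.0, 104.0), (285, 436.0, -104.0, 103.0
[... 3116 characters left out ...]
441.0, -207.0, 11.0), (297, 454.0, -212.0, 2.0), (309, 466.0, -212.0, 1.0), (321, 452.0, -119.0, 158.0), (333, 454.0, -107.0, 178.0)]
290 [(225, 409.0, -110.0, 178.0), (237, 390.0, -220.0, 1.0), (249, 403.0, -220.0, 1.0), (261, 416.0, -216.0, 7.0), (273, 429.0, -214.0, 10.0), (285, 441.0, -214.0, 10.0), (297, 453.0, -214.0, 10.0), (309, 467.0, -220.0, 0.0), (321, 452.0, -122.0, 159.0), (333, 453.0, -107.0, 183.0)]
296 [(225, 409.0, -113.0, 178.0), (237, 390.0, -229.0, -1.0), (249, 403.0, -227.0, 1.0), (261, 416.0, -222.0, 9.0), (273, 429.0, -222.0, 9.0), (285, 441.0, -222.0, 9.0), (297, 453.0, -220.0, 11.0), (309, 467.0, -226.0, 2.0), (321, 452.0, -124.0, 160.0), (333, 452.0, -107.0, 188.0)]
```

View pics/w2.png

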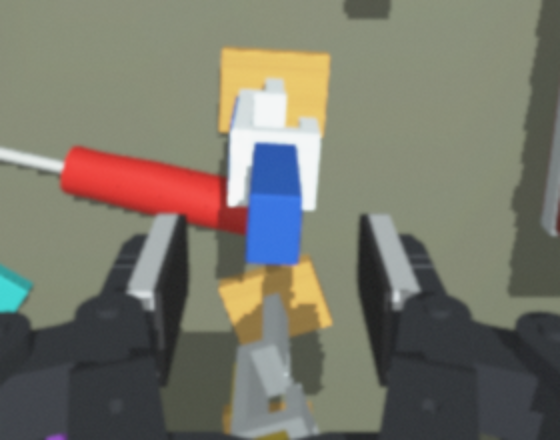

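Run:
```python
from h import *
print(robot.tip_reach, [a for a in dir(robot) if a[0]!='_'], readout.state())
```

```text
0.008 ['MotionError', 'sign_off', 'tip_reach'] {'t': 4.875, 'q': array([-2.66874454e-01,  1.50240236e-01, -3.47371547e-01,  1.07327140e+00,
        1.14730485e-04,  1.29092403e+00]), 'joint_vel': array([-0.00040288, -0.00067822, -0.00095649,  0.00090072,  0.00112912,
       -0.00048858]), 'joint_efforts': array([-2.32110244e-03, -4.41894937e+01,  3.20145071e+01,  2.28902987e-03,
        1.82211934e-04, -8.54644986e-05]), 'eef_pos': array([ 0.4299488 , -0.11750619,  0.11770265]), 'tcp_rot': array([-2.20686500e+00, -2.23573753e+00, -9.02551454e-05]), 'force': array([ 0.7578649 ,  0.01774307, -0.57746482]), 'ft_torque': array([ 0.00081629, -0.05079958, -0.05197404]), 'opening': 0.4964335840978945}
```

The fingertips measure about z 0.156 with the TCP at 0.118. They sit about 40 mm farther back than the text says, which explains the empty grip. I go by the measurement and descend a further 38 mm.

send_rows:
  targets:
    - [0.002,0.001,0.01,0]
    - [0,0,0.01,0]
    - [0,0,0.01,0]
    - [0,0,0.008,0]
    - [0,0,0,0]

```text
t: 5.5
eef_pos: [0.4304, -0.1154, 0.079]
tcp_rot: [-2.206, -2.235, 0.001]
force: [0.2, -0.6, 0.1]
opening: 0.499
```

send_rows:
  targets:
    - [0,0,0,0]
    - [0,0,0,0]
    - [0,0,0,0]
    - [0,0,0,0]
    - [0,0,0,0]
    - [0,0,0,0]
  hand: 0

```text
t: 6.25
eef_pos: [0.4311, -0.1156, 0.08]
tcp_rot: [2.207, 2.235, 0.0]
force: [-0.6, -0.9, 6.4]
opening: 0.154
```

send_rows:
  targets:
    - [0,0,-0.015,0]
    - [0,0,-0.03,0]
    - [0,0,-0.03,0]
    - [0,0,-0.03,0]
    - [0,0,-0.02,0]
    - [0,0.03,0,0]
    - [0,0.03,0,0]
    - [0,0.03,0,0]
    - [0,0.03,0,0]
    - [-0.001,0.015,0,0]
    - [0,0,0,0]

```text
t: 7.62
eef_pos: [0.5662, -0.1145, 0.2034]
tcp_rot: [-2.205, -2.235, 0.001]
force: [-0.6, 0.2, -3.8]
opening: 0.152
```

```bash
cat >> h.py <<'E'
def rail(name):
    im,W=cloud(name); p=W.reshape(-1,3); p=p[(p[:,2]>.190)&(p[:,2]<.208)&(abs(p[:,0]-.623)<.025)&(p[:,1]>-.14)&(p[:,1]<.24)]
    # rail top ridge: bin by y, midrange of x
    out=[]
    for y in np.arange(-.14,.24,.02):
        q=p[(p[:,1]>y)&(p[:,1]<y+.02)]
        if len(q)>8: out.append((y+.01,(np.percentile(q[:,0],3)+np.percentile(q[:,0],97))/2,np.percentile(q[:,2],95)))
    print(name,np.round(out,4).tolist()); return im,W
E
python3 - <<'E'
from h import *
print({k:np.round(readout.state()[k],4) for k in('eef_pos','opening','force')})
rail('wrist');im,W=rail('top');
im,W=heads('side',.24,.275)
save('s3',cv2.resize(im[130:290,200:400],None,fx=4,fy=3.75,interpolation=cv2.INTER_CUBIC))
E
```

```text
{'eef_pos': array([ 0.5662, -0.1145,  0.2034]), 'opening': np.float64(0.1525), 'force': array([-0.6228,  0.1603, -3.831 ])}
wrist [[-0.13, 0.6264, 0.2036], [-0.11, 0.6261, 0.2035], [-0.09, 0.6258, 0.2036], [-0.07, 0.6254, 0.2035], [-0.05, 0.6252, 0.2036], [-0.03, 0.6248, 0.2037], [-0.01, 0.6245, 0.2037], [0.01, 0.6242, 0.2038]]
top [[-0.03, 0.6234, 0.2069], [-0.01, 0.6233, 0.2063], [0.01, 0.6229, 0.2076], [0.03, 0.6229, 0.2068], [0.05, 0.6221, 0.2068], [0.07, 0.6224, 0.2058], [0.09, 0.6223, 0.2069], [0.11, 0.622, 0.2066], [0.13, 0.6217, 0.2055], [0.15, 0.6214, 0.207], [0.17, 0.6216, 0.2068], [0.19, 0.6209, 0.2068], [0.21, 0.621, 0.2047], [0.23, 0.6211, 0.2067]]
side blue [37, 72, 51, 10, 352] [-0.2961  1.2757  0.2702] [array([-295.7, 1278.5]), array([ 38. , 232.4]), np.float64(89.9)]
side blue [0, 75, 33, 9, 231] [-0.5155  1.2785  0.2696] [array([-510.7, 1283.4]), array([134. ,  29.9]), np.float64(0.1)]
side blue [310, 183, 5, 13, 58] [ 0.567  -0.1211  0.2675] [array([ 565.5, -118.3]), array([12.1, 16.9]), np.float64(5.0)]
side yellow [361, 31, 149, 59, 933] [1.8333 1.2162 0.2704] [a
[... 344 characters left out ...]
9] [1.0086 2.3419 0.2707] [array([1010.7, 2342.1]), array([444.6,  52.9]), np.float64(1.0)]
side white [163, 35, 68, 7, 305] [0.4511 2.3434 0.2703] [array([ 458.6, 2345.5]), array([509.8,  56.5]), np.float64(0.2)]
side white [231, 59, 8, 7, 41] [0.6084 1.4317 0.272 ] [array([ 604.8, 1430.6]), array([20.6, 43.2]), np.float64(64.8)]
side white [519, 87, 41, 17, 95] [1.8177 0.4122 0.2719] [array([1819.2,  424.4]), array([236.6,  18.1]), np.float64(89.2)]
side white [152, 96, 81, 14, 637] [0.3094 0.7001 0.2699] [array([318.1, 698.8]), array([ 20.8, 327.8]), np.float64(89.6)]
side white [46, 100, 9, 10, 40] [-0.2599  0.8059  0.27  ] [array([-259.6,  806.3]), array([ 7.2, 18.4]), np.float64(44.0)]
```

View pics/s3.png

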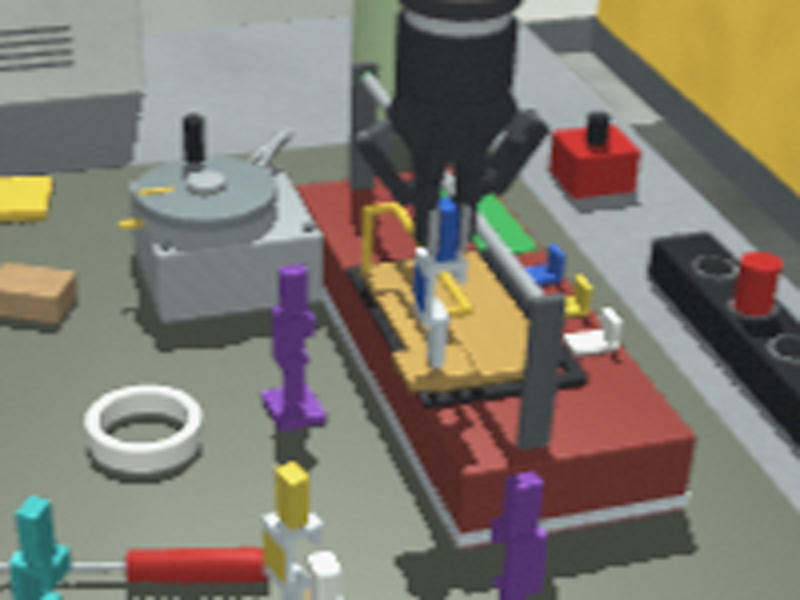

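The side view shows blue held upright at (445,230) in the crop, in front of the rail with its hook open to the rail. Now insert.

send_rows:
  targets:
    - [0,0.015,0,0]
    - [0,0.015,0,0]
    - [0,0.012,0,0]
    - [0,0.01,0,0]
    - [0,0.005,0,0]
    - [0,0.003,0,0]
    - [0,0,0,0]

```text
t: 8.65
eef_pos: [0.6259, -0.114, 0.2046]
tcp_rot: [-2.207, -2.236, 0.0]
force: [0.0, -0.1, -3.4]
opening: 0.153
```

send_rows:
  targets:
    - [0,0.001,0,0]
    - [0,0.001,0,0]
    - [0,0,0,0]

```text
t: 9.02
eef_pos: [0.6279, -0.1139, 0.2048]
tcp_rot: [-2.207, -2.236, -0.0]
force: [0.8, 0.5, -2.3]
opening: 0.155
```

send_rows:
  targets:
    - [0,0.001,0,0]
    - [0,0.001,0,0]
    - [0,0,0,0]

```text
t: 9.4
eef_pos: [0.6287, -0.114, 0.2046]
tcp_rot: [-2.206, -2.234, 0.003]
force: [-6.3, 0.0, 1.0]
opening: 0.153
```

send_rows:
  targets:
    - [0,-0.0033,0,0]
    - [0,0,0.004,0]
    - [0,0,0.004,0]
    - [0,0,0.004,0]
    - [0,0,0.003,0]
    - [0,0,0.002,0]
    - [0,0,0,0]

```text
t: 10.28
eef_pos: [0.6266, -0.114, 0.1875]
tcp_rot: [-2.207, -2.236, 0.0]
force: [0.3, -0.3, -3.2]
opening: 0.158
```

send_rows:
  targets:
    - [0,0,0.001,0]
    - [0,0,0.001,0]
    - [0,0,0,0]

```text
t: 10.65
eef_pos: [0.6266, -0.114, 0.1856]
tcp_rot: [-2.207, -2.236, 0.0]
force: [-0.5, 0.2, -3.0]
opening: 0.155
```

send_rows:
  targets:
    - [0,0,0.001,0]
    - [0,0,0.001,0]
    - [0,0,0,0]

```text
t: 11.02
eef_pos: [0.6268, -0.114, 0.1849]
tcp_rot: [2.206, 2.235, 0.001]
force: [-2.4, 0.6, 6.1]
opening: 0.154
```

Blue is seated on the rail, since the contact force rose at TCP z 0.185. Now slide it to the blue mark.

send_rows:
  targets:
    - [0,0,-0.0015,0]
    - [0.01,0,0,0]
    - [0.018,0,0,0]
    - [0.02,0,0,0]
    - [0.02,0,0,0]
    - [0.02,0,0,0]
    - [0.02,0,0,0]
    - [0.02,0,0,0]
    - [0.02,0,0,0]
    - [0.018,0,0,0]
    - [0.01,0,0,0]
    - [0,0,0,0]

```text
t: 12.52
eef_pos: [0.6243, 0.0627, 0.1852]
tcp_rot: [-2.206, -2.237, 0.0]
force: [-0.5, 0.2, -2.2]
opening: 0.156
```

```bash
cat >> h.py <<'E'
def marks(name):
    im,W=cloud(name)
    h,s,v=[a.astype(int) for a in cv2.split(cv2.cvtColor(im,cv2.COLOR_RGB2HSV))]
    zm=(W[...,2]>.085)&(W[...,2]<.115)&(W[...,0]>.705)&(W[...,0]<.76)
    for n,c in dict(blue=(h>100)&(h<125)&(s>110),yellow=(h>20)&(h<35)&(s>130),white=(s<50)&(v>120)).items():
        p=W[zm&c]
        if len(p)>8: print(name,n,len(p),np.median(p,0).round(4),p.min(0).round(3),p.max(0).round(3))
    return im,W
E
python3 - <<'E'
from h import *
print({k:np.round(readout.state()[k],4) for k in('eef_pos','opening','force')})
for n in('wrist','top','side'):marks(n)
E
```

```text
{'eef_pos': array([0.6243, 0.0627, 0.1852]), 'opening': np.float64(0.1564), 'force': array([-0.4748,  0.2481, -2.2215])}
wrist blue 391 [0.7316 0.0678 0.1012] [0.731 0.055 0.085] [0.737 0.078 0.106]
wrist yellow 361 [0.7325 0.0138 0.1005] [0.731 0.    0.085] [0.737 0.023 0.106]
wrist white 159 [ 0.7343 -0.0333  0.0972] [ 0.732 -0.043  0.085] [ 0.739 -0.031  0.106]
top yellow 123 [ 0.7312 -0.5927  0.0983] [ 0.705 -0.604  0.085] [0.76  0.021 0.115]
top white 37 [ 0.7323 -0.0454  0.1031] [ 0.705 -0.055  0.085] [0.738 0.632 0.11 ]
side blue 20 [0.7345 0.0631 0.0934] [0.733 0.051 0.085] [0.738 0.076 0.102]
side yellow 21 [0.7341 0.0078 0.0951] [ 0.733 -0.002  0.086] [0.738 0.018 0.102]
side white 89 [0.7353 1.2919 0.0991] [ 0.705 -0.059  0.085] [0.76  1.311 0.115]
```

send_rows:
  targets:
    - [0,0,0.001,0]
    - [0,0,0,0]
    - [0,0,0,0]
    - [0,0,0,0]
    - [0,0,0,0]
  hand: 0.5

```text
t: 13.3
eef_pos: [0.6244, 0.062, 0.1842]
tcp_rot: [-2.207, -2.236, -0.0]
force: [0.2, -0.4, -0.6]
opening: 0.503
```

send_rows:
  targets:
    - [0,0,-0.01,0]
    - [0,0,-0.025,0]
    - [0,0,-0.025,0]
    - [0,0,-0.02,0]
    - [-0.035,-0.025,0,0]
    - [-0.035,-0.025,0,0]
    - [-0.035,-0.025,0,0]
    - [-0.035,-0.025,0,0]
    - [-0.035,-0.025,0,0]
    - [-0.035,-0.025,0,0]
    - [-0.035,-0.02,0,0]
    - [-0.035,-0.02,0,0]

```text
t: 14.8
eef_pos: [0.4374, -0.2215, 0.2652]
tcp_rot: [2.206, 2.235, 0.001]
force: [0.0, -0.6, 0.5]
opening: 0.502
```

Run:
```python
from h import *
print({k:np.round(readout.state()[k],4) for k in('eef_pos','opening','force')})
heads('wrist',.13,.155);heads('top',.13,.155);
heads('top',.235,.26)
im,W=cloud('side');save('s4',cv2.resize(im[130:290,200:400],None,fx=4,fy=3.75,interpolation=cv2.INTER_CUBIC))
```

```text
{'eef_pos': array([ 0.4374, -0.2215,  0.2652]), 'opening': np.float64(0.5019), 'force': array([ 0.0254, -0.564 ,  0.482 ])}
wrist yellow [433, 0, 57, 39, 775] [ 0.593  -0.0725  0.1529] [array([589.3, -68.6]), array([32. , 23.6]), np.float64(1.0)]
wrist yellow [263, 190, 18, 26, 332] [ 0.4337 -0.2294  0.1459] [array([ 433.8, -230.1]), array([13.9, 19.9]), np.float64(19.4)]
wrist white [262, 269, 14, 24, 314] [ 0.4314 -0.3174  0.1455] [array([ 431.2, -318.3]), array([13.9, 19.8]), np.float64(0.7)]
top yellow [458, 131, 30, 73, 309] [ 0.6544 -0.6156  0.1511] [array([ 656.7, -614.8]), array([216.9,   5.6]), np.float64(14.5)]
top yellow [222, 182, 52, 6, 103] [0.5992 0.0228 0.1524] [array([599.6,  22.1]), array([ 14.5, 144.2]), np.float64(4.0)]
top yellow [277, 182, 7, 6, 21] [ 0.5985 -0.072   0.1524] [array([596.8, -70.1]), array([14.6, 17. ]), np.float64(0.7)]
top yellow [221, 189, 4, 6, 14] [0.5783 0.0933 0.153 ] [array([577.5,  93.3]), array([8.6, 6. ]), np.float64(0.5)]
top blue [228, 163, 7, 7, 42] [0.6238 0.0604 0.252 ] [array([624. ,  59.9]), array([12.2, 16.2]), np.float64(2.3)]
top yellow [518, 140, 5, 11, 13] [ 0.6867 -0.7046  0.2567] [array([ 685.9, -704.3]), array([28.5,  5.9]), np.float64(16.2)]
```

View pics/s4.png

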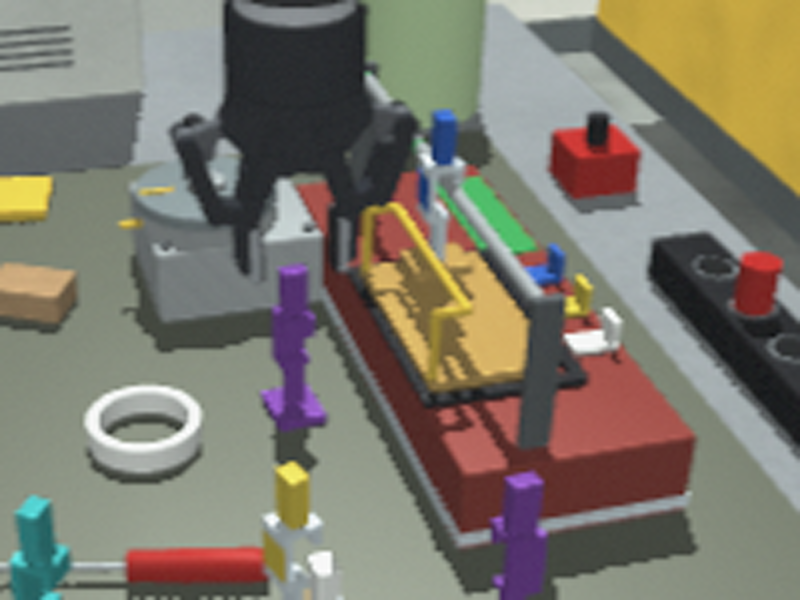

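Blue hangs on the rail at crop (440,180). Now yellow, turned about 19 degrees.

send_rows:
  targets:
    - [-0.008,-0.004,0,0]
    - [0,0,0.03,-0.165]
    - [0,0,0.03,-0.16]
    - [0,0,0.03,0]
    - [0,0,0.03,0]
    - [0,0,0.03,0]
    - [0,0,0.02,0]
    - [0,0,0.016,0]
    - [0,0,0,0]

```text
t: 16.12
eef_pos: [0.4337, -0.2277, 0.0773]
tcp_rot: [-1.813, -2.563, 0.0]
force: [1.0, -0.1, 0.9]
opening: 0.502
```

send_rows:
  targets:
    - [0,0,0,0]
    - [0,0,0,0]
    - [0,0,0,0]
    - [0,0,0,0]
    - [0,0,0,0]
    - [0,0,0,0]
  hand: 0

```text
t: 16.88
eef_pos: [0.4345, -0.2287, 0.0788]
tcp_rot: [1.816, 2.563, 0.001]
force: [-1.7, 0.4, 5.0]
opening: 0.153
```

send_rows:
  targets:
    - [0,0,-0.015,0]
    - [0,0,-0.028,0]
    - [0,0,-0.028,0]
    - [0,0,-0.028,0.163]
    - [0,0,-0.026,0.162]
    - [0.025,0,0,0]
    - [0.03,0.03,0,0]
    - [0.03,0.03,0,0]
    - [0.028,0.03,0,0]
    - [0,0.03,0,0]
    - [0,0.012,0,0]
    - [0,0,0,0]

```text
t: 18.38
eef_pos: [0.5645, -0.1139, 0.2025]
tcp_rot: [-2.206, -2.235, 0.001]
force: [0.3, -0.3, -2.1]
opening: 0.16
```

Run:
```python
from h import *
print({k:np.round(readout.state()[k],4) for k in('eef_pos','tcp_rot','opening','force')})
heads('side',.25,.275)
```

```text
{'eef_pos': array([ 0.5645, -0.1139,  0.2025]), 'tcp_rot': array([-2.2061e+00, -2.2349e+00,  1.4000e-03]), 'opening': np.float64(0.16), 'force': array([ 0.2603, -0.2507, -2.1346])}
side blue [37, 72, 51, 8, 259] [-0.2975  1.2755  0.2711] [array([-294.8, 1275.6]), array([ 25.5, 233.4]), np.float64(88.5)]
side blue [0, 75, 33, 7, 166] [-0.5135  1.2762  0.2712] [array([-510.3, 1275.8]), array([ 19.7, 131.5]), np.float64(88.8)]
side yellow [361, 31, 149, 57, 676] [1.8343 1.2503 0.2707] [array([1836.5, 1463.6]), array([1726.3,   27.9]), np.float64(89.7)]
side yellow [309, 183, 6, 10, 42] [ 0.566  -0.12    0.2679] [array([ 566.2, -119.9]), array([24.2, 10. ]), np.float64(64.6)]
side white [342, 31, 18, 4, 51] [1.7587 2.3397 0.2717] [array([1751.3, 2339.5]), array([128.1,  44.5]), np.float64(4.9)]
side white [240, 33, 58, 5, 168] [0.9928 2.3429 0.2709] [array([1001.8, 2342.9]), array([ 61., 413.]), np.float64(87.8)]
side white [162, 34, 71, 7, 225] [0.4437 2.3431 0.271 ] [array([ 468.7, 2344.7]), array([ 44.9, 530.5]), np.float64(89.8)]
side white [230, 59, 9, 5, 25] [0.6096 1.4355 0.2703] [array([ 608.9, 1435.5]), array([31.5,  8.2]), np.float64(15.2)]
side white [519, 87, 41, 17, 92] [1.8161 0.4085 0.2729] [array([1817.1,  420.5]), array([235.8,  17.6]), np.float64(89.3)]
side white [153, 95, 80, 12, 475] [0.313  0.7004 0.2705] [array([318.9, 699.3]), array([ 21.1, 328.3]), np.float64(89.6)]
side white [46, 100, 7, 7, 27] [-0.2595  0.8058  0.27  ] [array([-259.1,  805.5]), array([ 8.3, 15. ]), np.float64(51.8)]
```

send_rows:
  targets:
    - [0,0.015,-0.001,0]
    - [0,0.015,0,0]
    - [0,0.015,0,0]
    - [0,0.01,0,0]
    - [0,0.006,0,0]
    - [0,0,0,0]

```text
t: 19.18
eef_pos: [0.6254, -0.1131, 0.2041]
tcp_rot: [-2.207, -2.235, 0.0]
force: [0.2, -0.7, -2.4]
opening: 0.159
```

send_rows:
  targets:
    - [0,0.0015,0,0]
    - [0,0.001,0,0]
    - [0,0,0,0]

```text
t: 19.55
eef_pos: [0.6281, -0.1129, 0.2042]
tcp_rot: [-2.207, -2.236, -0.0]
force: [-0.1, 0.6, -2.5]
opening: 0.159
```

send_rows:
  targets:
    - [0,-0.0017,0,0]
    - [0,0,0.005,0]
    - [0,0,0.005,0]
    - [0,0,0.004,0]
    - [0,0,0.003,0]
    - [0,0,0.002,0]
    - [0,0,0,0]

```text
t: 20.42
eef_pos: [0.6263, -0.113, 0.1851]
tcp_rot: [-2.207, -2.236, 0.0]
force: [0.3, -0.5, -2.9]
opening: 0.155
```

send_rows:
  targets:
    - [0,0,0.001,0]
    - [0,0,0.001,0]
    - [0,0,0,0]

```text
t: 20.8
eef_pos: [0.6265, -0.113, 0.1837]
tcp_rot: [2.206, 2.236, 0.001]
force: [-0.5, 1.3, 1.8]
opening: 0.154
```

send_rows:
  targets:
    - [0,0,-0.001,0]
    - [0.01,0,0,0]
    - [0.018,0,0,0]
    - [0.02,0,0,0]
    - [0.02,0,0,0]
    - [0.02,0,0,0]
    - [0.018,0,0,0]
    - [0.01,0,0,0]
    - [0.005,0,0,0]
    - [0,0,0,0]

```text
t: 22.05
eef_pos: [0.6249, 0.0081, 0.1842]
tcp_rot: [-2.207, -2.236, 0.0]
force: [-1.2, 0.3, -2.0]
opening: 0.157
```

send_rows:
  targets:
    - [0,0,0.001,0]
    - [0,0,0,0]
    - [0,0,0,0]
    - [0,0,0,0]
    - [0,0,0,0]
  hand: 0.5

```text
t: 22.68
eef_pos: [0.6249, 0.008, 0.1832]
tcp_rot: [-2.207, -2.236, -0.0]
force: [-0.1, -0.1, 0.0]
opening: 0.502
```

send_rows:
  targets:
    - [0,0,-0.01,0]
    - [0,0,-0.025,0]
    - [0,0,-0.025,0]
    - [0,0,-0.02,0]
    - [-0.035,-0.025,0,0]
    - [-0.035,-0.025,0,0]
    - [-0.035,-0.025,0,0]
    - [-0.035,-0.025,0,0]
    - [-0.035,-0.025,0,0]
    - [-0.035,-0.025,0,0]
    - [-0.035,-0.02,0,0]
    - [-0.035,-0.02,0,0]

```text
t: 24.18
eef_pos: [0.4379, -0.2756, 0.2642]
tcp_rot: [2.206, 2.235, 0.0]
force: [0.3, -0.1, 0.2]
opening: 0.499
```

Run:
```python
from h import *
print({k:np.round(readout.state()[k],4) for k in('eef_pos','opening','force')})
heads('wrist',.13,.155);heads('top',.13,.155);
heads('top',.235,.26)
```

```text
{'eef_pos': array([ 0.4379, -0.2756,  0.2642]), 'opening': np.float64(0.4993), 'force': array([ 0.3227, -0.1073,  0.1895])}
wrist white [261, 223, 15, 24, 319] [ 0.4314 -0.3178  0.1458] [array([ 431.3, -318.5]), array([14. , 19.8]), np.float64(3.6)]
top yellow [457, 131, 31, 73, 318] [ 0.6544 -0.6156  0.1513] [array([ 656.7, -615.6]), array([217.5,   8.3]), np.float64(15.5)]
top yellow [222, 182, 60, 6, 128] [0.5995 0.0123 0.1525] [array([598.8,  10.5]), array([ 15.1, 167. ]), np.float64(2.7)]
top blue [230, 162, 8, 7, 45] [0.6251 0.054  0.2527] [array([625.2,  53.3]), array([13.6, 18.5]), np.float64(3.1)]
top yellow [526, 161, 5, 13, 18] [ 0.6253 -0.7201  0.2568] [array([ 626.2, -719.5]), array([33.6,  6. ]), np.float64(15.8)]
top yellow [250, 163, 8, 7, 52] [6.238e-01 6.000e-04 2.535e-01] [array([624. ,   0.7]), array([12.3, 18.7]), np.float64(3.1)]
```

send_rows:
  targets:
    - [-0.02,-0.003,0,0]
    - [-0.023,-0.003,0.01,0]
    - [0,0,0.03,-0.04]
    - [0,0,0.03,0]
    - [0,0,0.03,0]
    - [0,0,0.03,0]
    - [0,0,0.03,0]
    - [0,0,0.015,0]
    - [0,0,0.01,0]
    - [0,0,0,0]

```text
t: 25.58
eef_pos: [0.4332, -0.3175, 0.0781]
tcp_rot: [-2.161, -2.28, -0.0]
force: [-0.2, -0.6, 0.9]
opening: 0.498
```

send_rows:
  targets:
    - [0,0,0,0]
    - [0,0,0,0]
    - [0,0,0,0]
    - [0,0,0,0]
    - [0,0,0,0]
    - [0,0,0,0]
  hand: 0

```text
t: 26.32
eef_pos: [0.4333, -0.3178, 0.0788]
tcp_rot: [2.161, 2.279, 0.0]
force: [-0.7, -0.4, 5.8]
opening: 0.16
```

send_rows:
  targets:
    - [0,0,-0.015,0]
    - [0,0,-0.028,0]
    - [0,0,-0.028,0]
    - [0,0,-0.028,0]
    - [0,0,-0.027,0.04]
    - [0.035,0,0,0]
    - [0.035,0,0,0]
    - [0.035,0,0,0]
    - [0.035,0,0,0]
    - [0.035,0,0,0]
    - [0.025,0.02,0,0]
    - [0,0.03,0,0]

```text
t: 27.82
eef_pos: [0.4804, -0.1151, 0.2054]
tcp_rot: [2.205, 2.238, 0.001]
force: [0.9, 0.0, -2.2]
opening: 0.154
```

send_rows:
  targets:
    - [0,0.03,0,0]
    - [0,0.03,0,0]
    - [0,0.02,0,0]
    - [0,0,0,0]

```text
t: 28.32
eef_pos: [0.5612, -0.1157, 0.204]
tcp_rot: [-2.206, -2.236, 0.0]
force: [0.1, 0.7, -3.5]
opening: 0.155
```

Run:
```python
from h import *
print({k:np.round(readout.state()[k],4) for k in('eef_pos','tcp_rot','opening','force')})
im,W=heads('wrist',.235,.26)
im2,_=cloud('side')
save('s5',np.hstack([cv2.resize(im,(460,345)),cv2.resize(im2[120:270,230:380],(340,345),interpolation=cv2.INTER_CUBIC)]))
heads('top',.235,.26)
```

```text
{'eef_pos': array([ 0.5612, -0.1157,  0.204 ]), 'tcp_rot': array([-2.2060e+00, -2.2359e+00,  2.0000e-04]), 'opening': np.float64(0.1554), 'force': array([ 0.0969,  0.6975, -3.4626])}
wrist yellow [415, 0, 49, 13, 457] [0.6206 0.0008 0.2446] [array([621. ,   0.8]), array([ 2.2, 13. ]), np.float64(83.2)]
wrist white [245, 255, 63, 28, 1261] [ 0.5616 -0.1059  0.2562] [array([ 561.2, -105.8]), array([27.3,  4.2]), np.float64(3.0)]
top blue [228, 163, 7, 7, 43] [0.6238 0.0602 0.2516] [array([623.4,  60.1]), array([13.2, 16. ]), np.float64(0.9)]
top yellow [513, 125, 5, 11, 13] [ 0.7282 -0.6925  0.2582] [array([ 727.4, -692.3]), array([29.4,  4.1]), np.float64(15.8)]
top yellow [247, 164, 7, 7, 48] [0.6209 0.01   0.252 ] [array([620.8,  10. ]), array([14.3, 16.1]), np.float64(0.5)]
```

View pics/s5.png

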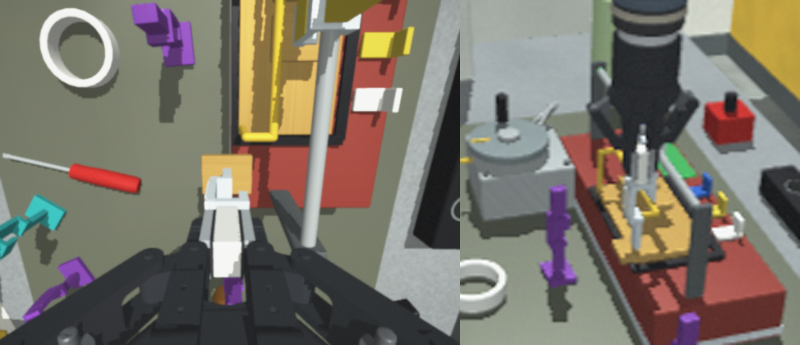

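White is in front of the rail's open end. Blue is at y 0.060 and yellow at y 0.010, both near their marks. Insert white.

send_rows:
  targets:
    - [0,0.016,0,0]
    - [0,0.016,0,0]
    - [0,0.015,0,0]
    - [0,0.01,0,0]
    - [0,0.0075,0,0]
    - [0,0,0,0]

```text
t: 29.22
eef_pos: [0.625, -0.115, 0.2041]
tcp_rot: [-2.207, -2.236, 0.0]
force: [-0.1, 0.5, -2.7]
opening: 0.156
```

send_rows:
  targets:
    - [0,0.0015,0,0]
    - [0,0.001,0,0]
    - [0,0,0,0]

```text
t: 29.6
eef_pos: [0.6274, -0.1149, 0.2043]
tcp_rot: [-2.207, -2.236, -0.0]
force: [-0.4, 0.3, -2.2]
opening: 0.155
```

send_rows:
  targets:
    - [0,-0.001,0,0]
    - [0,0,0.005,0]
    - [0,0,0.005,0]
    - [0,0,0.004,0]
    - [0,0,0.003,0]
    - [0,0,0.002,0]
    - [0,0,0,0]

```text
t: 30.48
eef_pos: [0.6264, -0.115, 0.185]
tcp_rot: [-2.207, -2.236, 0.0]
force: [0.4, -0.2, -2.6]
opening: 0.156
```

send_rows:
  targets:
    - [0,0,0.001,0]
    - [0,0,0.001,0]
    - [0,0,0,0]

```text
t: 30.85
eef_pos: [0.6266, -0.115, 0.1837]
tcp_rot: [2.207, 2.235, 0.001]
force: [-0.5, 0.1, 1.9]
opening: 0.153
```

send_rows:
  targets:
    - [0,0,-0.001,0]
    - [0.01,0,0,0]
    - [0.015,0,0,0]
    - [0.018,0,0,0]
    - [0.015,0,0,0]
    - [0.007,0,0,0]
    - [0.0035,0,0,0]
    - [0,0,0,0]

```text
t: 31.85
eef_pos: [0.6256, -0.0464, 0.1842]
tcp_rot: [2.207, 2.236, -0.0]
force: [0.5, -0.5, -3.1]
opening: 0.154
```

send_rows:
  targets:
    - [0,0,0.001,0]
    - [0,0,0,0]
    - [0,0,0,0]
    - [0,0,0,0]
    - [0,0,0,0]
  hand: 0.5

```text
t: 32.48
eef_pos: [0.6256, -0.0465, 0.1832]
tcp_rot: [-2.207, -2.236, -0.0]
force: [0.1, 0.4, -0.3]
opening: 0.502
```

send_rows:
  targets:
    - [0,0,-0.01,0]
    - [0,0,-0.02,0]
    - [0,0,-0.03,0]
    - [0,0,-0.03,0]
    - [0.0,-0.03,-0.02,0]
    - [0,-0.03,0,0]
    - [0,-0.03,0,0]
    - [0,0,0,0]

```text
t: 33.48
eef_pos: [0.5342, -0.0477, 0.295]
tcp_rot: [2.206, 2.235, 0.002]
force: [0.5, -0.1, -0.4]
opening: 0.499
```

Run:
```python
from h import *
print({k:np.round(readout.state()[k],4) for k in('eef_pos','opening','force')})
im,W=heads('wrist',.23,.26); marks('wrist')
heads('top',.235,.26)
im2,_=cloud('side')
save('s6',np.hstack([cv2.resize(im,(460,345)),cv2.resize(im2[120:270,230:380],(340,345),interpolation=cv2.INTER_CUBIC)]))
```

```text
{'eef_pos': array([ 0.5342, -0.0477,  0.295 ]), 'opening': np.float64(0.4986), 'force': array([ 0.5403, -0.1102, -0.4417])}
wrist blue [397, 44, 36, 38, 1102] [0.6242 0.0616 0.2506] [array([625.2,  61.8]), array([14.4, 20.1]), np.float64(3.7)]
wrist yellow [384, 127, 32, 31, 860] [0.6208 0.0111 0.2506] [array([621.3,  10.8]), array([14.2, 19.7]), np.float64(0.5)]
wrist white [380, 203, 30, 33, 817] [ 0.625  -0.0467  0.2505] [array([625.5, -47.3]), array([19.9, 14.6]), np.float64(90.0)]
wrist blue 300 [0.7318 0.0664 0.0999] [0.73  0.055 0.085] [0.737 0.077 0.106]
wrist yellow 280 [0.7327 0.0119 0.0999] [ 0.731 -0.     0.085] [0.738 0.023 0.106]
wrist white 263 [ 0.7336 -0.0432  0.1003] [ 0.732 -0.056  0.085] [ 0.739 -0.032  0.106]
top yellow [505, 121, 11, 9, 18] [ 0.7428 -0.6874  0.2574] [array([ 742.5, -687.4]), array([27.4,  8.9]), np.float64(35.5)]
top yellow [518, 139, 7, 17, 20] [ 0.6814 -0.7055  0.2575] [array([ 680.4, -705.5]), array([46.1,  3.4]), np.float64(15.0)]
```

View pics/s6.png

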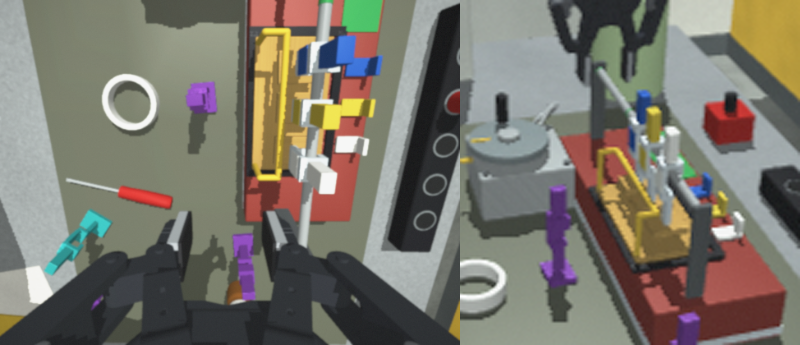

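All three carriers hang: blue at (340,50), yellow (325,115) and white (318,180) in the left half, within about 3 mm of their marks. Now go over the handwheel.

send_rows:
  targets:
    - [0.03,-0.007,0,0]
    - [0.035,-0.007,0,0]
    - [0.035,-0.007,0,0]
    - [0.035,-0.007,0,0]
    - [0.035,-0.007,0,0]
    - [0.035,-0.007,0,0]
    - [0.035,-0.007,0,0]
    - [0.03,-0.007,0,0]
    - [0,0,0,0]

```text
t: 34.8
eef_pos: [0.4762, 0.2236, 0.2926]
tcp_rot: [-2.203, -2.239, 0.001]
force: [0.5, -0.4, -0.3]
opening: 0.499
```

Run:
```python
from h import *
print({k:np.round(readout.state()[k],4) for k in('eef_pos','opening','force')})
for n in('wrist','top'):
    im,W=cloud(n); 
    if n=='wrist': save('w7',im)
    near=(abs(W[...,0]-.469)<.08)&(abs(W[...,1]-.27)<.09)
    g=im.max(-1)<70
    p=W[near&(W[...,2]>.14)&(W[...,2]<.158)&g]; print(n,'knob top',len(p),np.median(p,0).round(4),p.min(0).round(3),p.max(0).round(3))
    p=W[near&(W[...,2]>.097)&(W[...,2]<.106)]; c,r=cv2.minEnclosingCircle((p[:,:2]*1000).astype(np.float32)); print('wheel',len(p),c,r)
    p=W[near&(W[...,2]>.1075)&(W[...,2]<.113)]; print('hub',len(p),np.median(p,0).round(4),p.min(0).round(3),p.max(0).round(3))
```

```text
{'eef_pos': array([0.4762, 0.2236, 0.2926]), 'opening': np.float64(0.4987), 'force': array([ 0.548 , -0.4082, -0.3204])}
wrist knob top 233 [0.4696 0.3057 0.151 ] [0.462 0.298 0.149] [0.478 0.313 0.153]
wheel 8706 (471.32305908203125, 256.9576721191406) 64.96308898925781
hub 769 [0.4714 0.2572 0.11  ] [0.454 0.24  0.108] [0.489 0.275 0.112]
  return _methods._mean(a, axis=axis, dtype=dtype,
  ret = um.true_divide(
Traceback (most recent call last):
ValueError: zero-size array to reduction operation minimum which has no identity
```

View pics/w7.png

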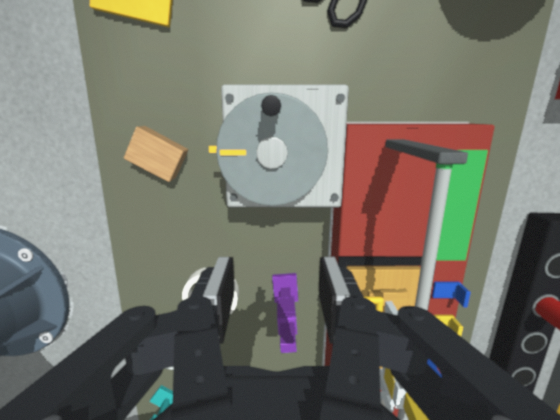

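The wheel's hub is at (272,152) and its black knob at (271,104), at world (0.4703,0.3065). Approach and grip the knob.

send_rows:
  targets:
    - [0.02,-0.001,0,0]
    - [0.033,-0.002,0,0]
    - [0.03,-0.001,0.02,0]
    - [0,0,0.03,0]
    - [0,0,0.03,0]
    - [0,0,0.03,0]
    - [0,0,0.03,0]
    - [0,0,0.03,0]
    - [0,0,0.02,0]
    - [0,0,0.015,0]
    - [0,0,0,0]

```text
t: 36.28
eef_pos: [0.4706, 0.3043, 0.0874]
tcp_rot: [-2.207, -2.235, 0.003]
force: [-0.9, 0.5, -0.4]
opening: 0.501
```

send_rows:
  targets:
    - [0.002,0,0.002,0]
    - [0,0,0,0]
    - [0,0,0,0]
    - [0,0,0,0]
    - [0,0,0,0]
    - [0,0,0,0]
  hand: 0

```text
t: 37.02
eef_pos: [0.4714, 0.3072, 0.087]
tcp_rot: [-2.207, -2.236, -0.003]
force: [-1.6, 1.3, 6.9]
opening: 0.219
```

send_rows:
  targets:
    - [-0.0017,0.0129,0,0]
    - [-0.005,0.0121,0,0]
    - [-0.0079,0.0104,0,0]
    - [-0.0104,0.0079,0,0]
    - [-0.0121,0.005,0,0]
    - [-0.0129,0.0017,0,0]
    - [0,0,0,0]

```text
t: 37.9
eef_pos: [0.5204, 0.2562, 0.0869]
tcp_rot: [-2.207, -2.234, 0.002]
force: [-7.9, -1.8, 11.4]
opening: 0.214
```

send_rows:
  targets:
    - [-0.0129,-0.0017,0,0]
    - [-0.0121,-0.005,0,0]
    - [-0.0104,-0.0079,0,0]
    - [-0.0079,-0.0104,0,0]
    - [-0.005,-0.0121,0,0]
    - [-0.0017,-0.0129,0,0]
    - [0,0,0,0]
    - [0,0,0,0]

```text
t: 38.9
eef_pos: [0.4718, 0.2071, 0.0869]
tcp_rot: [-2.206, -2.236, -0.002]
force: [-2.8, 3.2, 8.0]
opening: 0.214
```

Run:
```python
from h import *
print({k:np.round(readout.state()[k],4) for k in('eef_pos','opening','force')})
im,W=heads('top',.235,.27)
im2,_=cloud('side')
save('s8',np.hstack([cv2.resize(im[130:260,130:310],(400,300)),cv2.resize(im2[130:270,220:370],(400,300),interpolation=cv2.INTER_CUBIC)]))
```

```text
{'eef_pos': array([0.4718, 0.2071, 0.0869]), 'opening': np.float64(0.2136), 'force': array([-2.8038,  3.2266,  8.0331])}
top blue [227, 164, 8, 6, 40] [0.6219 0.0607 0.2536] [array([622.2,  60.9]), array([ 9.2, 18.7]), np.float64(3.3)]
top yellow [505, 121, 26, 54, 77] [ 0.6814 -0.704   0.259 ] [array([ 681.9, -703.8]), array([149.8,   7.7]), np.float64(15.1)]
top yellow [247, 162, 8, 7, 50] [0.6255 0.0099 0.2531] [array([625.6,  10. ]), array([16.3, 13.7]), np.float64(89.5)]
top white [269, 162, 8, 7, 49] [ 0.6258 -0.0488  0.254 ] [array([626.2, -49.1]), array([14.2, 18.8]), np.float64(3.6)]
```

View pics/s8.png

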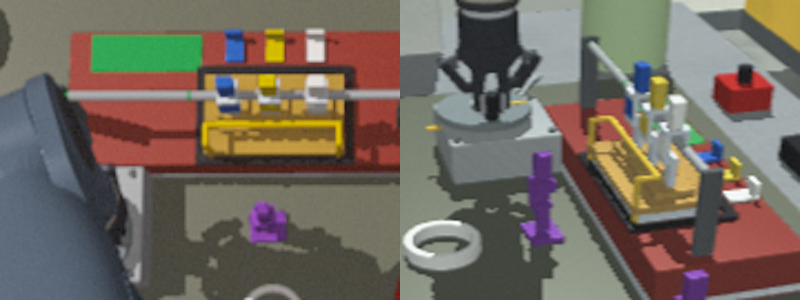

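The platen is up, the knob is at half a turn, and the carriers are at their marks. Now the second half.

send_rows:
  targets:
    - [0.0017,-0.0129,0,0]
    - [0.005,-0.0121,0,0]
    - [0.0079,-0.0104,0,0]
    - [0.0104,-0.0079,0,0]
    - [0.0121,-0.005,0,0]
    - [0.0129,-0.0017,0,0]
    - [0,0,0,0]

```text
t: 39.88
eef_pos: [0.4204, 0.2567, 0.0869]
tcp_rot: [-2.205, -2.236, 0.0]
force: [-6.7, 3.4, 11.3]
opening: 0.216
```

send_rows:
  targets:
    - [0.0129,0.0017,0,0]
    - [0.0121,0.005,0,0]
    - [0.0104,0.0079,0,0]
    - [0.0079,0.0104,0,0]
    - [0.005,0.0121,0,0]
    - [0.0017,0.0129,0,0]
    - [0,0,0,0]
    - [0,0,0,0]

```text
t: 40.88
eef_pos: [0.4721, 0.3071, 0.087]
tcp_rot: [2.207, 2.235, 0.004]
force: [1.7, 3.0, 5.8]
opening: 0.219
```

send_rows:
  targets:
    - [0,0,0,0]
    - [0,0,0,0]
    - [0,0,0,0]
    - [0,0,0,0]
  hand: 0.5

```text
t: 41.38
eef_pos: [0.4708, 0.3064, 0.0861]
tcp_rot: [-2.207, -2.236, 0.001]
force: [0.1, -0.0, 0.4]
opening: 0.502
```

send_rows:
  targets:
    - [0,0,-0.01,0]
    - [0,0,-0.03,0]
    - [0,0,-0.035,0]
    - [0,0,-0.035,0]
    - [0,0,-0.035,0]
    - [-0.02,0,-0.035,0]
    - [-0.03,0,-0.025,0]
    - [-0.03,0,0,0]
    - [0,0,0,0]

```text
t: 42.5
eef_pos: [0.4721, 0.2252, 0.2926]
tcp_rot: [2.209, 2.233, 0.002]
force: [1.1, 0.8, -0.1]
opening: 0.503
```

Run:
```python
from h import *
print({k:np.round(readout.state()[k],4) for k in('eef_pos','opening','force')})
im,W=cloud('wrist')
near=(abs(W[...,0]-.469)<.08)&(abs(W[...,1]-.27)<.09)
p=W[near&(W[...,2]>.14)&(W[...,2]<.158)&(im.max(-1)<70)]; print('knob top',len(p),np.median(p,0).round(4))
p=W[near&(W[...,2]>.1075)&(W[...,2]<.113)]; print('hub',len(p),np.median(p,0).round(4))
heads('wrist',.23,.26);heads('top',.235,.26)
```

```text
{'eef_pos': array([0.4721, 0.2252, 0.2926]), 'opening': np.float64(0.503), 'force': array([ 1.1161,  0.7542, -0.1209])}
knob top 234 [0.472  0.3057 0.151 ]
hub 768 [0.4714 0.2576 0.11  ]
wrist yellow [421, 413, 8, 7, 31] [0.6206 0.0191 0.2341] [array([621.4,  18. ]), array([3.4, 7.2]), np.float64(6.0)]
top blue [228, 163, 7, 7, 41] [0.6235 0.0605 0.2523] [array([623.6,  59.7]), array([17.5, 11.8]), np.float64(85.6)]
top yellow [525, 159, 6, 16, 21] [ 0.625  -0.7194  0.2576] [array([ 627.9, -719.2]), array([40.7,  5.1]), np.float64(12.4)]
top yellow [247, 162, 7, 7, 48] [0.6259 0.0099 0.2516] [array([626.1,  10. ]), array([13.8, 16. ]), np.float64(1.3)]
top white [269, 163, 8, 6, 47] [ 0.625  -0.0489  0.2519] [array([625.4, -49.2]), array([11.7, 18.7]), np.float64(2.6)]
```

The crank is back home: the knob angle changed by about +0.05 rad against the start, well inside 0.15. The carriers are still at their marks. Now regrip blue, slide it to the green end, and repeat for the others.

send_rows:
  targets:
    - [-0.03,0.025,0,0]
    - [-0.03,0.03,0,0]
    - [-0.03,0.03,0,0]
    - [-0.03,0.03,0,0]
    - [-0.025,0.025,0,0]
    - [-0.016,0.01,0,0]
    - [0,0,0.03,0]
    - [0,0,0.03,0]
    - [0,0,0,0]

```text
t: 43.78
eef_pos: [0.6224, 0.0681, 0.2293]
tcp_rot: [-2.204, -2.235, 0.005]
force: [-0.1, 0.0, 0.9]
opening: 0.5
```

send_rows:
  targets:
    - [-0.005,0.001,0.02,0]
    - [0,0,0.015,0]
    - [0,0,0.01,0]
    - [0,0,0,0]

```text
t: 44.28
eef_pos: [0.6248, 0.0628, 0.1859]
tcp_rot: [-2.206, -2.236, 0.001]
force: [-1.0, -0.3, -0.0]
opening: 0.501
```

send_rows:
  targets:
    - [0,0,0,0]
    - [0,0,0,0]
    - [0,0,0,0]
    - [0,0,0,0]
    - [0,0,0,0]
  hand: 0

```text
t: 44.9
eef_pos: [0.6254, 0.0626, 0.187]
tcp_rot: [2.207, 2.235, 0.002]
force: [-0.8, -0.2, 5.4]
opening: 0.153
```

send_rows:
  targets:
    - [0,0,-0.001,0]
    - [0.008,0,0,0]
    - [0.015,0,0,0]
    - [0.02,0,0,0]
    - [0.02,0,0,0]
    - [0.02,0,0,0]
    - [0.02,0,0,0]
    - [0.02,-0.0005,0,0]
    - [0.018,0,0,0]
    - [0.014,0,0,0]
    - [0.007,0,0,0]
    - [0,0,0,0]

```text
t: 46.4
eef_pos: [0.6225, 0.2251, 0.1871]
tcp_rot: [-2.206, -2.236, -0.0]
force: [-0.5, 0.2, -1.7]
opening: 0.156
```

send_rows:
  targets:
    - [0,0,0.001,0]
    - [0,0,0,0]
    - [0,0,0,0]
    - [0,0,0,0]
    - [0,0,0,0]
  hand: 0.5

```text
t: 47.02
eef_pos: [0.6226, 0.2244, 0.1863]
tcp_rot: [-2.207, -2.236, -0.0]
force: [0.6, 1.0, 0.5]
opening: 0.504
```

send_rows:
  targets:
    - [0,0,-0.01,0]
    - [0,0,-0.025,0]
    - [0,0,-0.035,0]
    - [-0.02,0,-0.02,0]
    - [-0.035,0,0,0]
    - [-0.035,0,0,0]
    - [-0.035,0,0,0]
    - [-0.035,0.001,0,0]
    - [-0.035,0.001,0,0]
    - [-0.02,0,0,0]
    - [0,0,0,0]

```text
t: 48.4
eef_pos: [0.6274, 0.0086, 0.2766]
tcp_rot: [2.209, 2.234, 0.001]
force: [0.4, 0.0, 0.1]
opening: 0.498
```

Run:
```python
from h import *
print({k:np.round(readout.state()[k],4) for k in('eef_pos','opening','force')})
heads('wrist',.23,.26)
```

```text
{'eef_pos': array([0.6274, 0.0086, 0.2766]), 'opening': np.float64(0.4982), 'force': array([0.3814, 0.0006, 0.1482])}
wrist yellow [265, 206, 21, 35, 669] [0.627  0.0119 0.2507] [array([627.1,  11.2]), array([13.7, 19.8]), np.float64(1.1)]
wrist white [265, 276, 19, 38, 693] [ 0.6269 -0.0461  0.2505] [array([627. , -47.4]), array([13.5, 20.8]), np.float64(0.3)]
```

send_rows:
  targets:
    - [0.002,0,0.03,0]
    - [0,-0.001,0.03,0]
    - [0,0,0.02,0]
    - [0,0,0.01,0]
    - [0,0,0,0]

```text
t: 49.08
eef_pos: [0.6261, 0.0123, 0.186]
tcp_rot: [-2.205, -2.236, 0.001]
force: [0.4, 0.8, -0.1]
opening: 0.501
```

send_rows:
  targets:
    - [0,0,0,0]
    - [0,0,0,0]
    - [0,0,0,0]
    - [0,0,0,0]
    - [0,0,0,0]
  hand: 0

```text
t: 49.7
eef_pos: [0.6266, 0.0117, 0.1873]
tcp_rot: [2.207, 2.235, 0.002]
force: [-1.9, 0.7, 5.4]
opening: 0.156
```

send_rows:
  targets:
    - [0,0,-0.001,0]
    - [0.008,0,0,0]
    - [0.015,0,0,0]
    - [0.02,0,0,0]
    - [0.02,0,0,0]
    - [0.02,0,0,0]
    - [0.02,0,0,0]
    - [0.02,-0.0005,0,0]
    - [0.02,0,0,0]
    - [0.015,0,0,0]
    - [0.007,0,0,0]
    - [0,0,0,0]

```text
t: 51.2
eef_pos: [0.6237, 0.1782, 0.1873]
tcp_rot: [-2.205, -2.236, -0.002]
force: [0.7, 3.3, 3.8]
opening: 0.153
```

send_rows:
  targets:
    - [0,0,0.0005,0]
    - [0,0,0,0]
    - [0,0,0,0]
    - [0,0,0,0]
    - [0,0,0,0]
  hand: 0.5

```text
t: 51.82
eef_pos: [0.6237, 0.1764, 0.1867]
tcp_rot: [-2.207, -2.236, -0.0]
force: [0.0, -0.7, 0.2]
opening: 0.499
```

send_rows:
  targets:
    - [0,0,-0.01,0]
    - [0,0,-0.025,0]
    - [0,0,-0.035,0]
    - [-0.02,0,-0.02,0]
    - [-0.035,0,0,0]
    - [-0.035,0,0,0]
    - [-0.035,0,0,0]
    - [-0.035,0.001,0,0]
    - [-0.03,0,0,0]
    - [0,0,0,0]

```text
t: 53.08
eef_pos: [0.6272, -0.0153, 0.2774]
tcp_rot: [2.21, 2.232, 0.001]
force: [-0.1, 0.3, 0.1]
opening: 0.501
```

Run:
```python
from h import *
print({k:np.round(readout.state()[k],4) for k in('eef_pos','opening','force')})
heads('wrist',.23,.26); heads('top',.23,.26)
```

```text
{'eef_pos': array([ 0.6272, -0.0153,  0.2774]), 'opening': np.float64(0.5013), 'force': array([-0.0688,  0.2553,  0.1428])}
wrist white [265, 248, 20, 37, 693] [ 0.6271 -0.0462  0.2506] [array([626.9, -47.3]), array([13.6, 20.4]), np.float64(0.6)]
top blue [166, 163, 9, 7, 52] [0.6211 0.2221 0.2525] [array([621.5, 221.8]), array([11.6, 18.1]), np.float64(1.5)]
top yellow [504, 121, 12, 9, 18] [ 0.7442 -0.6871  0.2576] [array([ 743.1, -688. ]), array([27.5,  9. ]), np.float64(38.1)]
top yellow [184, 163, 8, 7, 46] [0.6226 0.175  0.2509] [array([622.7, 174.6]), array([19.6, 11.5]), np.float64(86.9)]
```

send_rows:
  targets:
    - [-0.016,0,0,0]
    - [-0.0155,0,0,0]
    - [0,0,0.03,0]
    - [0,0,0.03,0]
    - [0,0,0.02,0]
    - [0,0,0.011,0]
    - [0,0,0,0]

```text
t: 54.05
eef_pos: [0.6273, -0.0452, 0.1853]
tcp_rot: [-2.207, -2.235, 0.001]
force: [0.1, -0.1, 0.2]
opening: 0.502
```

send_rows:
  targets:
    - [0,0,0,0]
    - [0,0,0,0]
    - [0,0,0,0]
    - [0,0,0,0]
    - [0,0,0,0]
  hand: 0

```text
t: 54.68
eef_pos: [0.6275, -0.0451, 0.1868]
tcp_rot: [2.206, 2.235, 0.001]
force: [-2.8, -0.3, 6.7]
opening: 0.153
```

send_rows:
  targets:
    - [0,0,-0.001,0]
    - [0.01,0,0,0]
    - [0.018,0,0,0]
    - [0.02,0,0,0]
    - [0.02,0,0,0]
    - [0.02,0,0,0]
    - [0.02,0,0,0]
    - [0.02,-0.0005,0,0]
    - [0.02,0,0,0]
    - [0.017,0,0,0]
    - [0.009,0,0,0]
    - [0,0,0,0]

```text
t: 56.18
eef_pos: [0.6247, 0.1308, 0.1869]
tcp_rot: [-2.204, -2.236, -0.002]
force: [-2.9, 3.6, 3.1]
opening: 0.156
```

send_rows:
  targets:
    - [0,0,0.0005,0]
    - [0,0,0,0]
    - [0,0,0,0]
    - [0,0,0,0]
    - [0,0,0,0]
  hand: 0.5

```text
t: 56.8
eef_pos: [0.6248, 0.1289, 0.1862]
tcp_rot: [-2.207, -2.236, -0.0]
force: [-0.6, 0.3, -0.1]
opening: 0.5
```

send_rows:
  targets:
    - [0,0,-0.01,0]
    - [0,0,-0.025,0]
    - [0,0,-0.035,0]
    - [0,0,-0.03,0]
    - [-0.03,-0.03,-0.03,0]
    - [-0.03,-0.035,0,0]
    - [-0.03,-0.035,0,0]
    - [-0.03,-0.035,0,0]
    - [-0.01,-0.01,0,0]
    - [0,0,0,0]
    - [0,0,0,0]

```text
t: 58.18
eef_pos: [0.4824, -0.0023, 0.3162]
tcp_rot: [-2.207, -2.236, -0.001]
force: [-1.1, -0.3, -0.8]
opening: 0.498
```

Run:
```python
from h import *
print({k:np.round(readout.state()[k],4) for k in('eef_pos','opening','force')})
im,W=heads('top',.23,.26)
near=(abs(W[...,0]-.469)<.08)&(abs(W[...,1]-.27)<.09)
p=W[near&(W[...,2]>.14)&(W[...,2]<.158)];print('knob top cam',len(p),p.mean(0).round(4) if len(p) else '')
im2,_=heads('side',.23,.26)
iw,Ww=heads('wrist',.23,.26)
save('s9',np.hstack([cv2.resize(im[100:320,80:460],(400,300)),cv2.resize(im2[120:270,220:370],(400,300),interpolation=cv2.INTER_CUBIC)]))
```

```text
{'eef_pos': array([ 0.4824, -0.0023,  0.3162]), 'opening': np.float64(0.4985), 'force': array([-1.0783, -0.292 , -0.8086])}
top blue [166, 163, 9, 7, 51] [0.6215 0.2232 0.2522] [array([621.8, 222.9]), array([13.3, 17.3]), np.float64(2.4)]
top yellow [520, 145, 6, 15, 19] [ 0.6678 -0.709   0.2566] [array([ 666.8, -709.1]), array([39.5,  5.8]), np.float64(13.9)]
top yellow [184, 163, 9, 7, 52] [0.6225 0.1756 0.2524] [array([622.2, 175.4]), array([17.2, 11.7]), np.float64(87.2)]
knob top cam 43 [0.4716 0.3043 0.1496]
side blue [39, 77, 14, 7, 83] [-0.3735  1.2752  0.2558] [array([-375.2, 1273.2]), array([20.5, 56.9]), np.float64(70.0)]
side blue [0, 78, 35, 8, 214] [-0.5114  1.278   0.2551] [array([-509.6, 1278.5]), array([ 26.3, 140.4]), np.float64(89.3)]
side blue [293, 140, 5, 7, 29] [0.6239 0.2201 0.2479] [array([625.3, 220.2]), array([12.6, 17.5]), np.float64(6.2)]
side yellow [360, 33, 149, 60, 796] [1.834  1.2445 0.2551] [array([1833.7, 1468.6]), array([1721.1,   30. ]), np.float64(89.5)]
side yellow [298, 145, 5, 8, 31] [0.6257 0.1723 0.2484] [array([626.5, 173.6]), array([11.8,
[... 296 characters left out ...]
93, 8, 391] [0.3049 2.3424 0.2556] [array([ 311.4, 2349.9]), array([ 67. , 682.7]), np.float64(88.9)]
side white [246, 36, 5, 4, 14] [0.8544 2.3364 0.2592] [array([ 853.7, 2335.6]), array([ 9.2, 24.1]), np.float64(72.7)]
side white [147, 99, 87, 13, 534] [0.2991 0.6999 0.2558] [array([304.6, 698.6]), array([ 18.7, 353.3]), np.float64(89.8)]
side white [48, 104, 8, 8, 31] [-0.2554  0.8041  0.2554] [array([-256.5,  804. ]), array([13.3, 14.3]), np.float64(7.1)]
side white [302, 150, 6, 9, 45] [0.6269 0.1251 0.248 ] [array([627.8, 125.4]), array([11.7, 23.3]), np.float64(9.9)]
wrist white [460, 17, 43, 39, 1233] [0.6246 0.1276 0.2504] [array([625.5, 127.8]), array([20., 15.]), np.float64(89.5)]
```

View pics/s9.png

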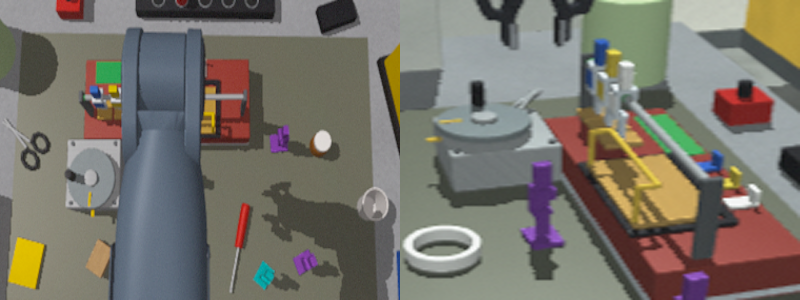

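All three hang in the green end at stand y of about 119, 167 and 214 mm. The platen is down, the crank is home, and nothing else has moved. Handing in.

```bash
python3 -c "
from cell import robot
print(robot.sign_off())"
```

```text
the job is handed in; nothing more can be done
None
```

I hooked the blue, yellow and white carriers on at the open end and slid each one behind the guard to its own mark. I then turned the handwheel clockwise one revolution, slid all three to the green end and handed the job in at about 58 s. The sign-off gives no verdict.

**Last checks:**
- **Carriers at their marks:** before the turn they hung within about 3 mm of their marks. Halfway round the platen was up, and they were still at their marks at half a turn and after the full one.
- **Handwheel:** after the turn the knob was about +0.05 rad past home, inside the 0.15 rad limit. The wrist and top cameras agreed on this.
- **Green end:** the carriers hang at about y 119 mm (white), 167 mm (yellow) and 214 mm (blue).
- **Rest of the bench:** the platen is down, the gripper is clear, and in the final picture the other items looked unmoved. I compared them by eye, and the arm hid part of the top view.

**What disagreed:**
- **Fingertip position:** the fingertips sit about 40 mm farther back from the TCP than the text says. The first grip on blue therefore closed on air above the block, and I corrected every later grip by that measurement.
- **Top camera:** one top-camera reading, taken right after yellow was released, put blue and yellow about 6–7 mm off. The next readings showed them back in place, so I made no correction.

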